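Nest a steel blank in the drilling jig and swing the keeper over it

TASK

Using only the fingertips, slide the loose round steel blank across the face of the drilling jig until it drops into the round pocket and lies flush, then push the pin of the keeper so that its strap swings all the way over the blank to its stop. Do not pick the blank up, tip it over or push it off the jig, and leave the other things on and around the jig where they are. Finish with the hand clear.

Things in the scene. Friction and masses are not known exactly. Their poses are not given: they have to be found in the camera images.
- jig: drilling jig fixed to the bench: flat aluminium plate 190 (x) by 240 (y) by 32 mm high, free of walls or lips. Origin at the centre of its underside, z up; its level top face is 32 mm above the origin. In its face is one round blind pocket (see point pocket); a small boss (22 mm diameter) carries the keeper. A steel stop pin 10 mm across and 18 mm high stands on the -y side of the closed strap, at x 46, y -12.5 mm in the jig frame
- pocket (a point): centre of the pocket's mouth, level with the jig's top face, at x 10, y 0 mm in the jig frame. The pocket is 54 mm in diameter and 12 mm deep with a flat bottom and a slightly chamfered mouth
- blank: the loose dark steel disc that starts flat on the jig's face on its -x half: 50 mm diameter, 12 mm thick, about 0.13 to 0.25 kg. Origin at the centre of its underside, z up. It fits the pocket with 2 mm clearance all round and then lies flush with the jig's face
- keeper (a joint): angle of the keeper strap about its upright pivot, rad: 0 = closed, against its stop, the strap lying along the jig's -x direction from the pivot across the middle of the pocket; it grows as the strap swings open towards the jig's +y side (at 1.57 it points along the jig's +y), up to 1.65. Stiff hinge (about 0.06 N m): it stays where it is left. It starts open, clear of the pocket
- pivot (a point): the keeper's pivot axis at the level of the jig's top face, at x 62, y 0 mm in the jig frame. The steel strap is 14 mm wide, 6 mm thick, reaches 91 mm from this axis, and its underside passes 4 mm above the face; the pivot bolt's head rises 17 mm above the face
- keeper_pin (a point): middle of the upright black round pin near the free end of the keeper strap, 85 mm from the pivot axis. The pin is 12 mm in diameter and rises from the strap to 40 mm above the jig's face; this point is 25 mm above the face
- plug_gauge: bystander: loose upright steel plug gauge, 24 mm diameter foot, 16 mm stem, 50 mm tall, standing on the jig's far -y corner. Origin at the centre of its underside
- collar: bystander: loose dark steel shaft collar, 44 mm diameter, 22 mm high, on the bench beside the jig's -y side. Origin at the centre of its underside
- screwdriver: bystander: loose screwdriver lying on the bench beside the jig's +y side, about parallel to the jig's x. Origin on its length, at its underside
- oil_bottle: bystander: white plastic oil bottle, 52 mm diameter, 140 mm tall, to the left beyond the jig. Origin at the centre of its underside
- hammer: bystander: hammer lying on the bench to the right. Origin at its underside
- grease_tin: bystander: grey tin, 80 mm diameter, 70 mm tall, to the left of the jig. Origin at the centre of its underside
Things that resemble listed ones, but are neither listed nor needed, are in the scene too. Leave any green look-alike of the blank alone.

How it is judged:
By the outcome, as a careful person would: the job done as asked, in the order asked, and still so for the second after the job is handed in, with the robot touching nothing.
It also fails if it takes over 48 s, if anything falls off the work surface, if the arm or the gripper's body presses on something with over 40 N, if the wrist force passes 120 N, or if a joint passes its speed limit or range.

ROBOT

A 6-joint arm with a two-finger parallel gripper is mounted at the origin on the work surface. World frame = base frame: x ahead of the robot, y to its left, z up, the work surface at z = 0. Lengths are in mm, angles in rad, forces in N, time in s.
With the tool pointing down it reaches from about 350 to 875 mm from the base axis. Payload 4.2 kg.
Tool frame: the origin (TCP) lies midway between the tips of the shut fingers; the grasp point (between the pads) lies 19 mm behind it (arm.grip_point_offset is the z of the grasp point in the tool frame, in mm); z points along the fingers, x is the direction in which the jaws open and shut, and the axes are right-handed (so a half turn about z gives the same grasp; the last joint's range is limited). The gripper opens to 85 mm and grips with 20 to 120 N. Pads are 22 mm wide; open, the fingers measure 114 mm over their backs; the gripper's body (76 mm by 85 mm) begins 54 mm behind the grasp point. The pads swing forward as they close: fully open they stand 13 mm farther back than shut.
Start: joints at [-0.895, 0.385, 0.008, 0, -1.194, -0.259], TCP at [253.035, -571.465, 231.312] pointing down, gripper open.
Joint ranges: [-3.14, 3.14], [-1.21, 2.06], [-1.07, 1.41], [-3.16, 2.05], [-2.99, -0.16], [-3.1, 3.1]. Speed limits (rad/s): [2.79, 2.79, 3.14, 3.14, 3.14, 3.14].

INTERFACE

Orientations are given as a unit quaternion [x, y, z, w].
In Python, from bench import arm gives the robot as it stands.
- The arm moves only by the shell command python3 -m jog 'ROWS'. ROWS is JSON, a list of rows, each an object of numbers: "hand": the finger opening in mm, from 0 to 85.4; "dx", "dy", "dz": the shift along the tool's x, y, z in mm; "rx", "ry", "rz": the turn, a rotation vector about the tool's x, y, z in rad. A call has 1 to 5 rows; each row shifts and turns the commanded pose from where the row before left it, along the tool's axes as they then stand; what a row does not reach is not made up. A row lasts 1/12 s, in which the tool goes at most 41.7 mm and 7.16 degrees, less where a joint would pass 70% of its speed; a pose out of reach is approached as far as the arm can. A call with a gripper value outside its range is refused whole. The fingers move at their own pace and stop on an object; the grip force is fixed at half the most. Time passes only in rows, so rows that do not move let the fingers close. It gives the time, the measured TCP pose, the force and the opening at its end, in the units of the state.
- arm.read_state(): the state, without advancing time (a new reading comes with each control period).
- arm.get_image(name): name is "side" or "top" or "wrist"; returns a dict with "img" (480x640x3 uint8, red, green, blue), "depth" (480x640 float32, mm along the optical axis (not along the pixel's ray), 0 where there is no reading), "intrinsics" (3x3 intrinsics, pixels), "R" (3x3) and "t" (3): a world point X has camera coordinates R X + t; the wrist camera has in their place "T_tool_cam" (4x4, takes a point from camera to tool coordinates, whose origin is the TCP and whose axes are the tool frame's). Camera axes: x right, y down, z forward; pixel columns grow to the right and rows downward; lengths in mm; the calibration is good to about 2 mm. A picture is of the moment at which its call begins: read the wrist's pose just before it.
- arm.job_done(): hands the job in, once; it reports no verdict.
The state is a dict: "clock": time; "joints": joint angles; "joint_vel": joint speeds; "joint_efforts": joint torques, N m; "position": TCP position; "ee_rot": TCP orientation; "contact_force": force on the tool from outside, world axes, zero at the start; "wrist_torque": the same for the moment, N m; "gripper_width": finger opening in mm.
Only numpy, scipy, OpenCV 4.12 (cv2) and the standard library are available. Lean on these libraries where they do the work, as an engineer would, in place of code of your own. Each camera call takes 0.05 s, during which the arm holds its last target.

## Working session

There is one attempt and no reset: what is moved stays moved. The work goes in short steps, Python scripts to look and compute and a shell command to move; the robot and the scene stay as the last step left them, time stands still between calls to the robot, and variables do not carry over. Pictures are saved under pics/ and viewed, and the job is handed in when it is done.

```bash
mkdir -p pics; python3 - <<'E'
from bench import arm
import cv2
s=arm.read_state();print({k:(v if not hasattr(v,'tolist') else v.tolist()) for k,v in s.items()})
for n in("top","side"):
    d=arm.get_image(n);cv2.imwrite(f"pics/{n}0.png",d["img"][:,:,::-1]);print(n,d["intrinsics"],d["R"],d["t"])
print(arm.grip_point_offset)
E
```

```text
{'clock': 0.0, 'joints': [-0.8953854522549005, 0.3855915547224669, 0.006657103408047383, -0.0005109788040140819, -1.1940118959306256, -0.2585992981252252], 'joint_vel': [-0.00022611174744269972, -0.0009520517555352491, -0.002332518732790054, -0.0004058890835366113, -0.0013417979027063429, -0.0008105177755532248], 'joint_efforts': [-0.0013725377357332036, -39.22899842262268, 18.839757442474365, 4.186284989118576, -0.004715417308034375, -9.423484073067812e-06], 'position': [252.8198525949446, -570.9557268383403, 230.21092416378457], 'ee_rot': [0.5455843615280759, 0.8380551845906719, 0.0005620531394096785, -0.0009466429978989793], 'contact_force': [0.6036521259457389, 0.39205149477902557, 0.15901410326441862], 'wrist_torque': [0.01839849389742887, -0.0028009214211281654, -0.002127529421477853], 'gripper_width': 85.77091850795566}
top [[564.48645738   0.         325.66890927]
 [  0.         564.48645738 235.11966941]
 [  0.           0.           1.        ]] [[-0.00377796 -0.99996846  0.00698579]
 [-0.99862394  0.00340729 -0.05233185]
 [ 0.0523064  -0.00717388 -0.99860532]] [ -20.82043888  533.76781478 1590.65634073]
side [[443.92833783   0.         315.80065782]
 [  0.         443.92833783 241.17341975]
 [  0.           0.           1.        ]] [[-7.85835033e-01 -6.18436174e-01 -1.20231616e-05]
 [-3.33502558e-01  4.23791702e-01 -8.42126260e-01]
 [ 5.20806437e-01 -6.61768307e-01 -5.39280412e-01]] [408.09170392 232.37085427 749.15953958]
-18.700000000000003
```

View pics/top0.png

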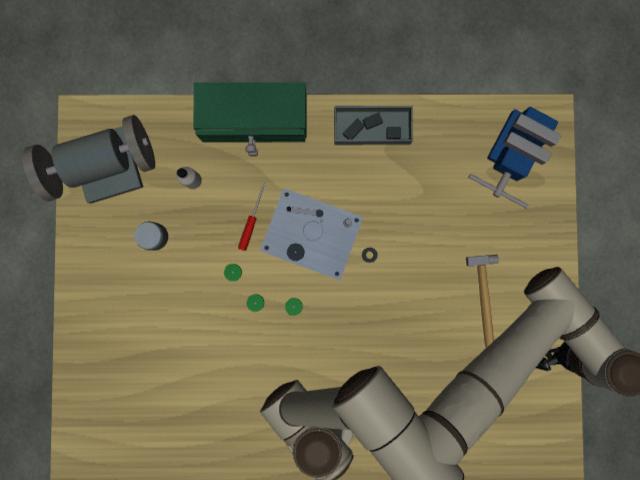

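View pics/side0.png

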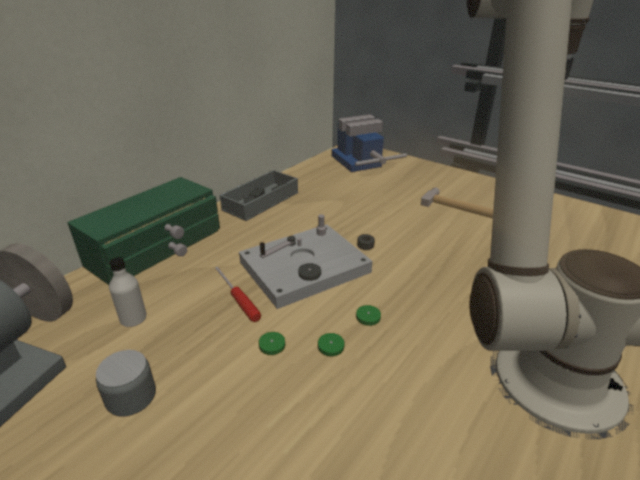

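```bash
python3 - <<'E'
import cv2
a=cv2.imread("pics/top0.png")[180:285,225:395];cv2.imwrite("pics/top0c.png",cv2.resize(a,None,fx=4.6,fy=4.6,interpolation=cv2.INTER_CUBIC))
a=cv2.imread("pics/side0.png")[200:310,225:390];cv2.imwrite("pics/side0c.png",cv2.resize(a,None,fx=4.6,fy=4.6,interpolation=cv2.INTER_CUBIC))
E
```

```text
(no output)
```

View pics/top0c.png

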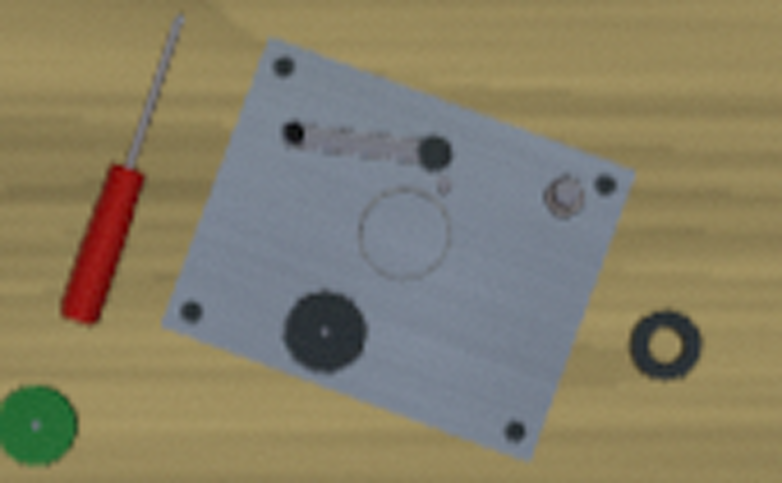

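View pics/side0c.png

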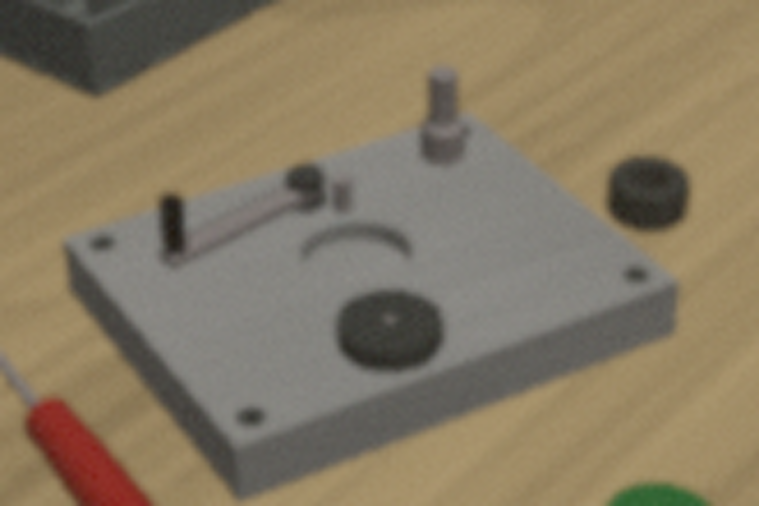

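```bash
cat > h.py <<'E'
import numpy as np,cv2
from bench import arm
def ray(d,uv,z):
    K,R,t=[np.array(d[k],float) for k in("intrinsics","R","t")]
    v=R.T@np.linalg.solve(K,[uv[0],uv[1],1.]);c=-R.T@t
    return c+v*(z-c[2])/v[2]
def proj(d,X):
    K,R,t=[np.array(d[k],float) for k in("intrinsics","R","t")]
    p=K@(R@np.array(X,float)+t);return p[:2]/p[2]
E
python3 - <<'E'
from h import *
d=arm.get_image("top");im=d["img"].astype(int)
m=((im[:,:,2]-im[:,:,0])>0).astype(np.uint8)
m[:, :225]=0;m[:,395:]=0;m[:180]=0;m[285:]=0
m=cv2.morphologyEx(m,cv2.MORPH_OPEN,np.ones((3,3)))
c=max(cv2.findContours(m,0,2)[0],key=cv2.contourArea)
h=cv2.convexHull(c);P=np.array([ray(d,p[0],32)[:2] for p in h],np.float32)
r=cv2.minAreaRect(P);print(r);print(cv2.boxPoints(r)); print(len(c))
g=cv2.cvtColor(d["img"],7)
def cen(u0,v0,r,th):
    s=g[v0-r:v0+r+1,u0-r:u0+r+1].astype(float);w=np.clip(th-s,0,None);yy,xx=np.mgrid[v0-r:v0+r+1,u0-r:u0+r+1]
    return (w*xx).sum()/w.sum(),(w*yy).sum()/w.sum()
S=[]
for n,u,v,r_,z in [("s",225+284/4.6,180+67/4.6,4,32),("s",225+605/4.6,180+185/4.6,4,32),("s",225+515/4.6,180+431/4.6,4,32),("s",225+191/4.6,180+312/4.6,4,32),("blank",225+325/4.6,180+331/4.6,12,44),("pin",225+293/4.6,180+133/4.6,3,72),("bolt",225+435/4.6,180+154/4.6,5,49)]:
    q=cen(int(round(u)),int(round(v)),r_,95);X=ray(d,q,z);print(n,np.round(q,2),np.round(X,1))
    if n=="s":S.append(X)
S=np.array(S);print("centre",S.mean(0))
print(np.degrees(np.arctan2(*(S[3]-S[0])[1::-1])),np.linalg.norm(S[0]-S[3]),np.linalg.norm(S[0]-S[1]))
e=(S[0]+S[1]-S[2]-S[3]);f=(S[0]+S[3]-S[1]-S[2]);print("yaw from x",np.arctan2(e[1],e[0]),"from y",np.arctan2(-f[0],f[1]))
p=ray(d,(225+405/4.6,180+233/4.6),32);print("pocket px",p)
print(d["depth"][252,295],d["depth"][245,330])
E
```

```text
((537.6400756835938, 18.242088317871094), (238.8074493408203, 187.6138916015625), 69.44403839111328)
[[ 407.88055   -60.621468]
 [ 583.549    -126.49685 ]
 [ 667.3996     97.105644]
 [ 491.73114   162.98102 ]]
200
s [286.33 194.06] [649.1  87.9  32. ]
s [356.22 219.75] [ 575.8 -108.8   32. ]
s [336.59 273.3 ] [425.5 -52.8  32. ]
s [266.19 247.29] [499.1 144.4  32. ]
blank [295.29 251.66] [486.3  62.2  44. ]
pin [288.57 208.5 ] [604.2  79.3  72. ]
bolt [319.09 212.85] [594.1  -4.4  49. ]
centre [537.38376931  17.67625075  32.        ]
159.36159317368256 160.23152428962266 209.9140283725539
yaw from x -0.35844254711233897 from y -0.3568698726613423
pocket px [545.44856187  12.84114038  32.        ]
1571.6862 1579.8262
```

The blank is the dark disc at top pixel (295,252), lying on the -x half of the jig. The three green discs at (233,272), (256,303) and (294,307) are on the bench and get left alone. The collar at (370,255) has a hole in it, so it isn't the blank. The enlarged crop confirms this.

The jig is centred at about (537.5, 18) with yaw -0.358. I'll nest the blank against two slightly open fingertips and push it along a heading of -38.7°.

```bash
python3 -m jog '[{"rz":0.1214,"hand":30},{"rz":0.1214},{"rz":0.1214},{"rz":0.1214},{"rz":0.1214}]'; python3 -m jog '[{"rz":0.1214},{"rz":0.1214},{"rz":0.1214},{"rz":0.1214}]';python3 -m jog '[{"dx":37.6,"dy":-15.3},{"dx":37.6,"dy":-15.3},{"dx":37.6,"dy":-15.3},{"dx":37.6,"dy":-15.3},{"dx":37.6,"dy":-15.3}]'
```

```text
$[0]: bad value
$[0]: bad value
$[0]: bad value
```

```bash
python3 -m jog '[{"hand":30,"dx":0,"dy":0,"dz":0,"rx":0,"ry":0,"rz":0.1214}]'; python3 -m jog --help | head -20
```

```text
clock: 0.23
position: [252.9, -571.2, 230.7]
ee_rot: [0.596, 0.803, 0.0, -0.001]
contact_force: [-0.1, 0.4, -0.0]
gripper_width: 75.7invalid input: not JSON, or not a number
```

```bash
python3 -m jog '[{"hand":30,"dx":0,"dy":0,"dz":0,"rx":0,"ry":0,"rz":0.1214},{"hand":30,"dx":0,"dy":0,"dz":0,"rx":0,"ry":0,"rz":0.1214},{"hand":30,"dx":0,"dy":0,"dz":0,"rx":0,"ry":0,"rz":0.1214},{"hand":30,"dx":0,"dy":0,"dz":0,"rx":0,"ry":0,"rz":0.1214},{"hand":30,"dx":0,"dy":0,"dz":0,"rx":0,"ry":0,"rz":0.1214}]'
python3 -m jog '[{"hand":30,"dx":0,"dy":0,"dz":0,"rx":0,"ry":0,"rz":0.1214},{"hand":30,"dx":0,"dy":0,"dz":0,"rx":0,"ry":0,"rz":0.1214},{"hand":30,"dx":0,"dy":0,"dz":0,"rx":0,"ry":0,"rz":0.1214}]'
python3 -m jog '[{"hand":30,"dx":37.6,"dy":-15.3,"dz":0,"rx":0,"ry":0,"rz":0},{"hand":30,"dx":37.6,"dy":-15.3,"dz":0,"rx":0,"ry":0,"rz":0},{"hand":30,"dx":37.6,"dy":-15.3,"dz":0,"rx":0,"ry":0,"rz":0},{"hand":30,"dx":37.6,"dy":-15.3,"dz":0,"rx":0,"ry":0,"rz":0},{"hand":30,"dx":37.6,"dy":-15.3,"dz":0,"rx":0,"ry":0,"rz":0}]'
```

```text
clock: 0.65
position: [252.9, -571.2, 230.8]
ee_rot: [0.81, 0.586, 0.0, -0.001]
contact_force: [-0.1, 0.1, -1.3]
gripper_width: 30.1
clock: 0.9
position: [252.9, -571.2, 230.9]
ee_rot: [0.903, 0.43, -0.0, -0.0]
contact_force: [-0.4, 0.2, 0.6]
gripper_width: 29.9
clock: 1.32
position: [310.8, -375.1, 230.9]
ee_rot: [0.902, 0.432, -0.0, -0.0]
contact_force: [2.0, 0.2, 0.5]
gripper_width: 29.9
```

```bash
python3 -m jog '[{"hand":30,"dx":37.6,"dy":-15.2,"dz":0,"rx":0,"ry":0,"rz":0},{"hand":30,"dx":37.6,"dy":-15.2,"dz":0,"rx":0,"ry":0,"rz":0},{"hand":30,"dx":37.6,"dy":-15.2,"dz":0,"rx":0,"ry":0,"rz":0},{"hand":30,"dx":37.6,"dy":-15.2,"dz":0,"rx":0,"ry":0,"rz":0},{"hand":30,"dx":37.6,"dy":-15.2,"dz":0,"rx":0,"ry":0,"rz":0}]'
python3 -m jog '[{"hand":30,"dx":37.6,"dy":-15.2,"dz":0,"rx":0,"ry":0,"rz":0},{"hand":30,"dx":37.6,"dy":-15.2,"dz":0,"rx":0,"ry":0,"rz":0},{"hand":30,"dx":37.6,"dy":-15.2,"dz":0,"rx":0,"ry":0,"rz":0},{"hand":30,"dx":37.6,"dy":-15.2,"dz":0,"rx":0,"ry":0,"rz":0},{"hand":30,"dx":37.6,"dy":-15.2,"dz":0,"rx":0,"ry":0,"rz":0}]'
```

```text
clock: 1.73
position: [369.1, -180.8, 231.4]
ee_rot: [0.902, 0.433, 0.0, 0.0]
contact_force: [0.7, -0.2, -0.4]
gripper_width: 29.8
clock: 2.15
position: [427.3, 13.6, 231.5]
ee_rot: [0.901, 0.433, 0.0, -0.0]
contact_force: [0.2, -0.9, 0.3]
gripper_width: 30.0
```

```bash
python3 -m jog '[{"hand":30,"dx":25,"dy":-10,"dz":25,"rx":0,"ry":0,"rz":0},{"hand":30,"dx":25,"dy":-10,"dz":25,"rx":0,"ry":0,"rz":0},{"hand":30,"dx":25,"dy":-10,"dz":25,"rx":0,"ry":0,"rz":0},{"hand":30,"dx":0,"dy":0,"dz":40,"rx":0,"ry":0,"rz":0},{"hand":30,"dx":0,"dy":0,"dz":0,"rx":0,"ry":0,"rz":0}]'
python3 - <<'E'
from h import *
s=arm.read_state();print(s["position"])
d=arm.get_image("wrist");cv2.imwrite("pics/w1.png",d["img"][:,:,::-1]);print(d["T_tool_cam"],d["intrinsics"])
d=arm.get_image("top");cv2.imwrite("pics/t1.png",cv2.resize(d["img"][170:290,215:400,::-1],None,fx=4,fy=4,interpolation=2))
E
```

```text
clock: 2.57
position: [446.6, 87.9, 110.0]
ee_rot: [0.901, 0.433, -0.007, -0.0]
contact_force: [-1.5, -1.9, -0.8]
gripper_width: 30.0
[446.55666835  87.93837345 109.97182172]
[[ 9.99999671e-01 -2.91118116e-04 -7.57585876e-04 -2.34728195e-01]
 [ 4.93360565e-04  9.59231069e-01  2.82622561e-01 -7.25816410e+01]
 [ 6.44423362e-04 -2.82622842e-01  9.59230897e-01 -1.43682478e+02]
 [ 0.00000000e+00  0.00000000e+00  0.00000000e+00  1.00000000e+00]] [[429.99000744   0.         318.78143279]
 [  0.         429.99000744 242.22242628]
 [  0.           0.           1.        ]]
```

View pics/w1.png

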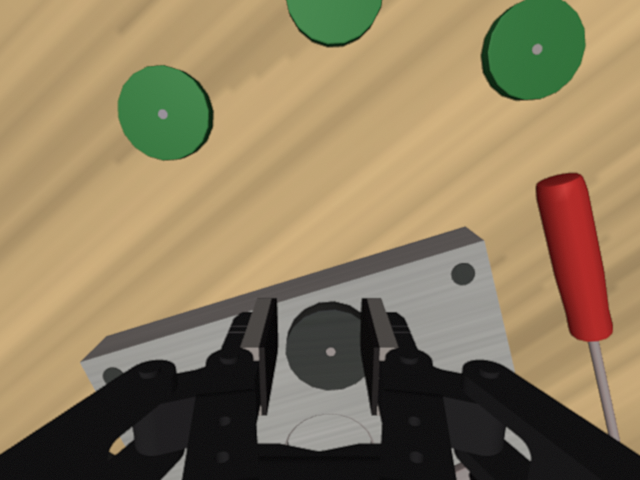

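View pics/t1.png

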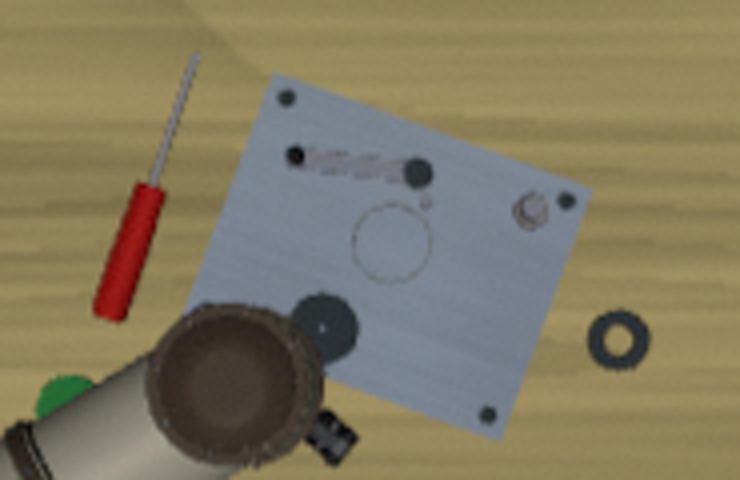

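```bash
cat >> h.py <<'E'
def wtool(d,uv,ztool):
    T=np.array(d["T_tool_cam"]);v=T[:3,:3]@np.linalg.solve(d["intrinsics"],[uv[0],uv[1],1.])
    return T[:3,3]+v*(ztool-T[2,3])/v[2]
E
python3 - <<'E'
from h import *
from scipy.spatial.transform import Rotation as Rn
s=arm.read_state();d=arm.get_image("wrist")
p=np.array(s["position"]);R=Rn.from_quat(s["ee_rot"]).as_matrix()
print(p,R.round(3))
a=wtool(d,(331,351.5),p[2]-44);print("blank tool",a,p+R@a)
b=wtool(d,(463,273.5),p[2]-32);print("screw",b,p+R@b)
for uv in((288,438),(372,438),(330,415)): b=wtool(d,uv,p[2]-32);print("rim",b,p+R@b)
cv2.imwrite("pics/w1c.png",cv2.resize(d["img"][280:480,200:460,::-1],None,fx=3,fy=3,interpolation=2))
E
```

```text
[450.38655698  88.3421706  115.59576565] [[ 0.625  0.781 -0.003]
 [ 0.781 -0.625 -0.002]
 [-0.004 -0.001 -1.   ]]
blank tool [ 6.46825538 55.13239842 71.59576565] [497.24890256  58.76688959  43.9257115 ]
screw [80.78078953 12.7728872  83.59576565] [510.57746244 143.22434112  31.67951635]
rim [-20.05768527 124.28783171  83.59576565] [534.62673682  -5.18567184  31.96465497]
rim [ 33.40018219 124.28353029  83.59576565] [568.02816732  36.55215387  31.75981997]
rim [  6.5539748  106.97675754  83.59576565] [537.74084946  26.40781805  31.87840285]
```

View pics/w1c.png

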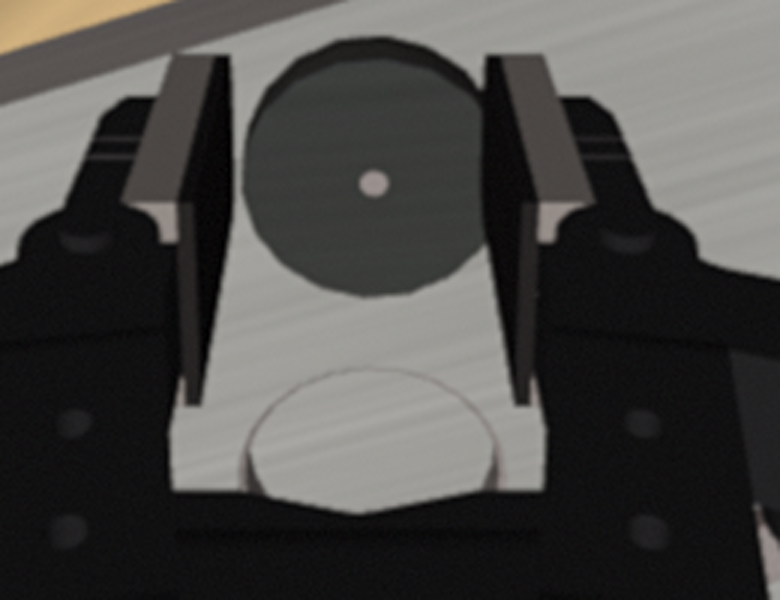

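```bash
python3 - <<'E'
from h import *
from scipy.spatial.transform import Rotation as Rn
s=arm.read_state();d=arm.get_image("wrist")
p=np.array(s["position"]);R=Rn.from_quat(s["ee_rot"]).as_matrix()
print(p)
a=wtool(d,(324.5,340.8),p[2]-44);print("blank tool",a,p+R@a)
for uv in((322,402.7),): b=wtool(d,uv,p[2]-32);print("rim",b,p+R@b)
E
```

```text
[451.63339524  88.70908507 117.15871296]
blank tool [ 2.80533384 49.26482079 73.15871296] [491.89137121  60.06882678  44.04154177]
rim [ 1.55594477 99.14932941 85.15871296] [530.0540662   27.90315649  32.08313307]
```

```bash
python3 - <<'E'
from h import *
from scipy.spatial.transform import Rotation as Rn
for i in range(3):
    s=arm.read_state();d=arm.get_image("wrist")
p=np.array(s["position"]);R=Rn.from_quat(s["ee_rot"]).as_matrix()
print(p,s["joint_vel"])
im=d["img"];g=cv2.cvtColor(im,7)
# dot
sub=g[320:365,305:345];_,_,_,mx=cv2.minMaxLoc(sub);print(mx)
# rim sharp
cv2.imwrite("pics/w2c.png",cv2.resize(im[280:480,200:460,::-1],None,fx=3,fy=3,interpolation=2))
m=(g[300:400,270:370]<75).astype(np.uint8)
n,l,st,c=cv2.connectedComponentsWithStats(m)
a=wtool(d,(305+mx[0],320+mx[1]),p[2]-44);print("blank",a,p+R@a)
E
```

```text
[452.27443565  88.88822008 118.43855135] [-0.0016669  -0.00115469 -0.0064797  -0.00414419  0.00493102 -0.00085381]
(14, 14)
blank [-0.29081356 45.69619801 74.43855135] [488.02693078  60.20694514  44.08487914]
```

View pics/w2c.png

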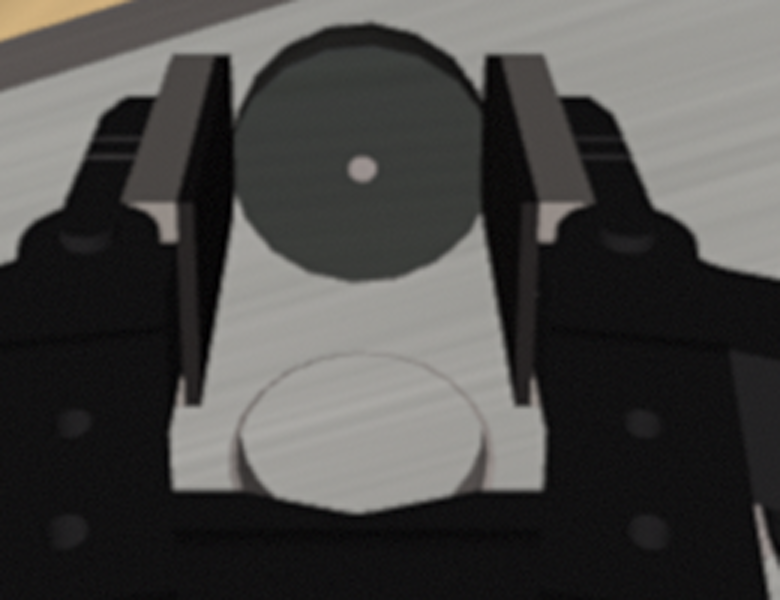

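```bash
python3 -m jog '[{"hand":30,"dx":0.8,"dy":0,"dz":25,"rx":0,"ry":0,"rz":0},{"hand":30,"dx":0,"dy":0,"dz":25,"rx":0,"ry":0,"rz":0},{"hand":30,"dx":0,"dy":0,"dz":20,"rx":0,"ry":0,"rz":0},{"hand":30,"dx":0,"dy":0,"dz":4,"rx":0,"ry":0,"rz":0},{"hand":30,"dx":0,"dy":0,"dz":0,"rx":0,"ry":0,"rz":0}]'
python3 -m jog '[{"hand":30,"dx":0,"dy":0,"dz":0,"rx":0,"ry":0,"rz":0},{"hand":30,"dx":0,"dy":0,"dz":0,"rx":0,"ry":0,"rz":0},{"hand":30,"dx":0,"dy":0,"dz":0,"rx":0,"ry":0,"rz":0}]'
```

```text
clock: 3.33
position: [451.4, 89.0, 42.3]
ee_rot: [0.902, 0.433, -0.001, 0.0]
contact_force: [0.6, 1.4, -0.2]
gripper_width: 30.3
clock: 3.58
position: [452.6, 89.9, 43.7]
ee_rot: [0.902, 0.433, 0.002, -0.0]
contact_force: [-0.4, 0.7, 0.8]
gripper_width: 29.9
```

```bash
python3 - <<'E'
from h import *
d=arm.get_image("side");cv2.imwrite("pics/s2.png",cv2.resize(d["img"][190:320,215:395,::-1],None,fx=4.4,fy=4.4,interpolation=2))
d=arm.get_image("wrist");cv2.imwrite("pics/w3.png",d["img"][:,:,::-1])
print(arm.read_state()["position"])
E
```

```text
[452.16265168  89.74344444  43.3316439 ]
```

View pics/s2.png

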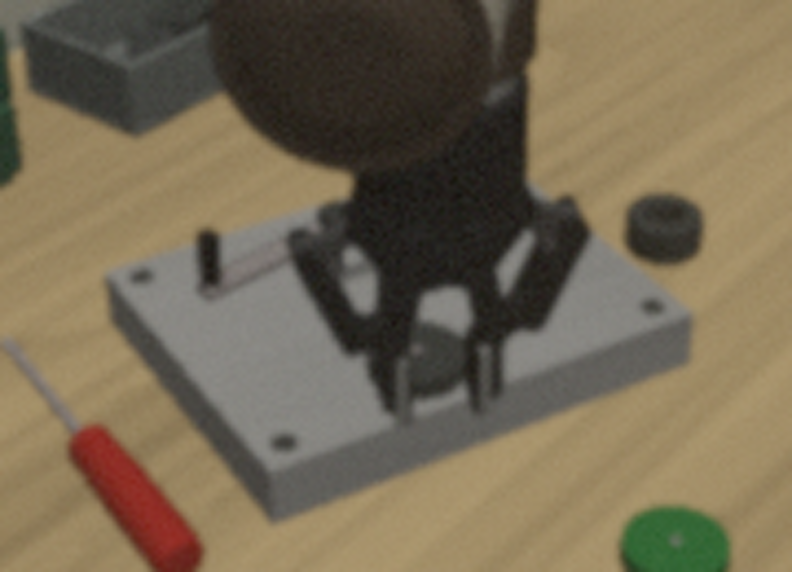

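View pics/w3.png

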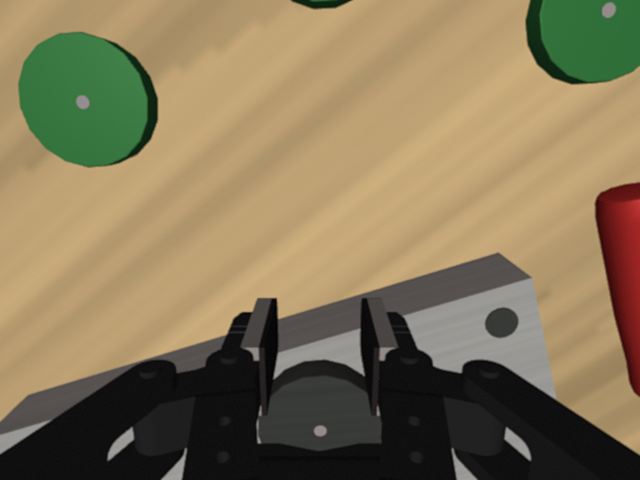

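```bash
for i in 1 2; do python3 -m jog '[{"hand":30,"dx":0,"dy":0,"dz":2,"rx":0,"ry":0,"rz":0},{"hand":30,"dx":0,"dy":0,"dz":0,"rx":0,"ry":0,"rz":0}]';done
```

```text
clock: 3.85
position: [451.5, 89.4, 40.4]
ee_rot: [0.902, 0.433, 0.0, -0.0]
contact_force: [-0.4, -0.8, 0.4]
gripper_width: 30.0
clock: 4.02
position: [451.3, 89.3, 38.0]
ee_rot: [0.902, 0.433, -0.0, 0.0]
contact_force: [0.4, 0.2, -0.8]
gripper_width: 30.0
```

```bash
for i in 1 2; do python3 -m jog '[{"hand":30,"dx":0,"dy":0,"dz":1.5,"rx":0,"ry":0,"rz":0},{"hand":30,"dx":0,"dy":0,"dz":0,"rx":0,"ry":0,"rz":0},{"hand":30,"dx":0,"dy":0,"dz":0,"rx":0,"ry":0,"rz":0}]';done
```

```text
clock: 4.27
position: [451.5, 89.4, 36.6]
ee_rot: [0.902, 0.433, -0.0, 0.0]
contact_force: [-0.0, 0.3, 0.6]
gripper_width: 30.2
clock: 4.52
position: [451.5, 89.4, 35.2]
ee_rot: [0.902, 0.433, -0.0, 0.0]
contact_force: [1.1, 1.1, -0.7]
gripper_width: 30.2
```

```bash
python3 -m jog '[{"hand":30,"dx":0,"dy":6,"dz":0,"rx":0,"ry":0,"rz":0},{"hand":30,"dx":0,"dy":6,"dz":0,"rx":0,"ry":0,"rz":0},{"hand":30,"dx":0,"dy":5,"dz":0,"rx":0,"ry":0,"rz":0},{"hand":30,"dx":0,"dy":5,"dz":0,"rx":0,"ry":0,"rz":0},{"hand":30,"dx":0,"dy":5,"dz":0,"rx":0,"ry":0,"rz":0}]'
python3 -m jog '[{"hand":30,"dx":0,"dy":6,"dz":0,"rx":0,"ry":0,"rz":0},{"hand":30,"dx":0,"dy":6,"dz":0,"rx":0,"ry":0,"rz":0},{"hand":30,"dx":0,"dy":6,"dz":0,"rx":0,"ry":0,"rz":0},{"hand":30,"dx":0,"dy":6,"dz":0,"rx":0,"ry":0,"rz":0},{"hand":30,"dx":0,"dy":6,"dz":0,"rx":0,"ry":0,"rz":0}]'
python3 - <<'E'
from h import *
d=arm.get_image("side");cv2.imwrite("pics/s3.png",cv2.resize(d["img"][190:320,215:395,::-1],None,fx=4.4,fy=4.4,interpolation=2))
d=arm.get_image("wrist");cv2.imwrite("pics/w4.png",d["img"][:,:,::-1])
d=arm.get_image("top");cv2.imwrite("pics/t4.png",cv2.resize(d["img"][170:290,215:400,::-1],None,fx=4,fy=4,interpolation=2))
print(arm.read_state()["position"])
E
```

```text
clock: 4.93
position: [472.9, 72.1, 35.3]
ee_rot: [0.902, 0.432, -0.0, -0.0]
contact_force: [-1.2, 0.1, 1.6]
gripper_width: 29.9
clock: 5.35
position: [496.5, 53.3, 35.3]
ee_rot: [0.902, 0.433, -0.0, -0.0]
contact_force: [-0.8, 0.9, 1.3]
gripper_width: 30.1
[496.56826453  53.39835336  35.2428963 ]
```

View pics/s3.png

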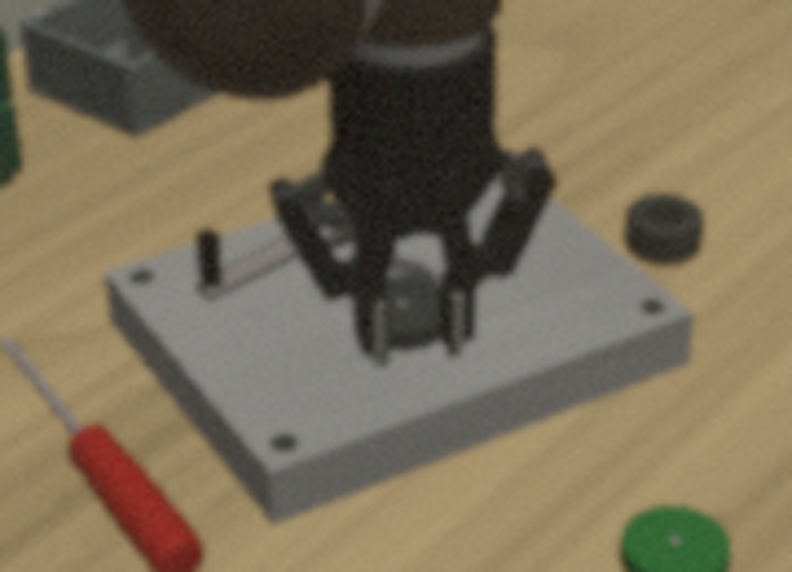

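View pics/w4.png

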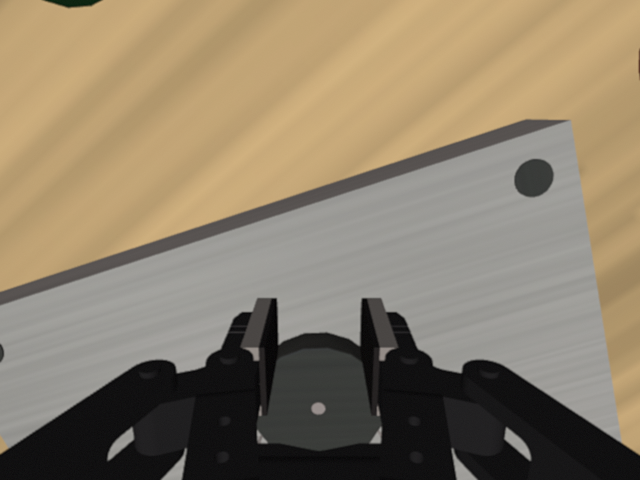

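View pics/t4.png

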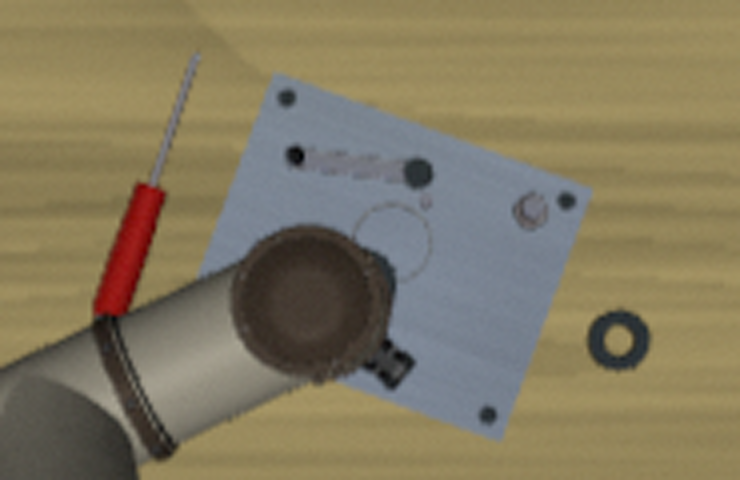

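```bash
python3 -m jog '[{"hand":30,"dx":0,"dy":5,"dz":0,"rx":0,"ry":0,"rz":0},{"hand":30,"dx":0,"dy":5,"dz":0,"rx":0,"ry":0,"rz":0},{"hand":30,"dx":0,"dy":5,"dz":0,"rx":0,"ry":0,"rz":0},{"hand":30,"dx":0,"dy":5,"dz":0,"rx":0,"ry":0,"rz":0},{"hand":30,"dx":0,"dy":0,"dz":0,"rx":0,"ry":0,"rz":0}]'
python3 -m jog '[{"hand":30,"dx":0,"dy":2.5,"dz":0,"rx":0,"ry":0,"rz":0},{"hand":30,"dx":0,"dy":2.5,"dz":0,"rx":0,"ry":0,"rz":0},{"hand":30,"dx":0,"dy":2.5,"dz":0,"rx":0,"ry":0,"rz":0},{"hand":30,"dx":0,"dy":0,"dz":0,"rx":0,"ry":0,"rz":0}]'
python3 - <<'E'
from h import *
d=arm.get_image("side");cv2.imwrite("pics/s5.png",cv2.resize(d["img"][190:320,215:395,::-1],None,fx=4.4,fy=4.4,interpolation=2))
d=arm.get_image("wrist");cv2.imwrite("pics/w5.png",d["img"][:,:,::-1])
print(arm.read_state()["position"])
E
```

```text
clock: 5.92
position: [512.6, 40.8, 35.4]
ee_rot: [0.902, 0.432, 0.0, 0.0]
contact_force: [-0.3, -0.5, 0.5]
gripper_width: 29.9
clock: 6.25
position: [518.1, 36.4, 35.4]
ee_rot: [0.902, 0.433, 0.0, 0.0]
contact_force: [-0.2, 0.6, -0.3]
gripper_width: 30.1
[517.75704192  36.50862231  35.34374135]
```

View pics/s5.png

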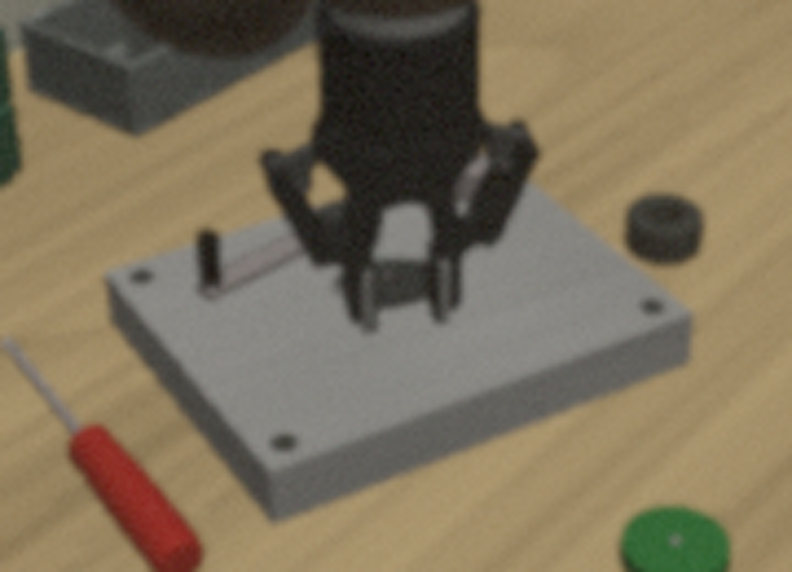

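View pics/w5.png

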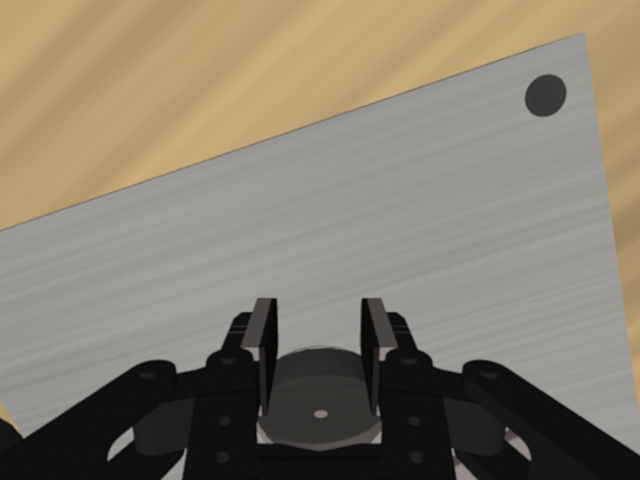

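The blank's front edge has dipped into the pocket, so I'll keep pushing gently.

```bash
for i in 1 2; do python3 -m jog '[{"hand":30,"dx":0,"dy":1.5,"dz":0,"rx":0,"ry":0,"rz":0},{"hand":30,"dx":0,"dy":0,"dz":0,"rx":0,"ry":0,"rz":0}]'; done
python3 - <<'E'
from h import *
d=arm.get_image("side");cv2.imwrite("pics/s6.png",cv2.resize(d["img"][210:290,265:345,::-1],None,fx=5,fy=5,interpolation=2))
d=arm.get_image("wrist");cv2.imwrite("pics/w6.png",cv2.resize(d["img"][300:480,200:440,::-1],None,fx=3,fy=3))
print(arm.read_state()["position"])
E
```

```text
clock: 6.52
position: [518.9, 35.6, 35.4]
ee_rot: [0.902, 0.433, 0.0, 0.0]
contact_force: [1.2, 0.2, 0.5]
gripper_width: 29.9
clock: 6.68
position: [520.0, 34.6, 35.3]
ee_rot: [0.902, 0.433, 0.0, 0.0]
contact_force: [-1.2, -0.1, -0.4]
gripper_width: 30.0
[519.88782772  34.67973805  35.28469884]
```

View pics/s6.png

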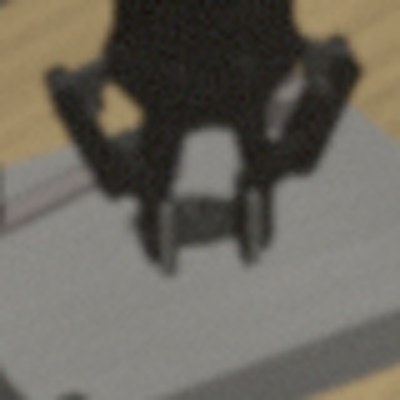

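View pics/w6.png

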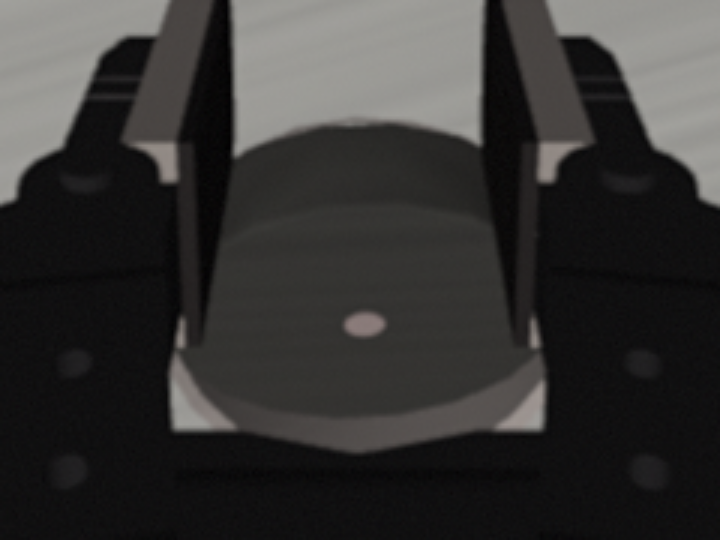

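```bash
for i in 1 2; do python3 -m jog '[{"hand":30,"dx":0,"dy":1,"dz":0,"rx":0,"ry":0,"rz":0},{"hand":30,"dx":0,"dy":0,"dz":0,"rx":0,"ry":0,"rz":0},{"hand":30,"dx":0,"dy":0,"dz":0,"rx":0,"ry":0,"rz":0}]'; done
python3 - <<'E'
from h import *
d=arm.get_image("wrist");cv2.imwrite("pics/w7.png",cv2.resize(d["img"][300:480,200:440,::-1],None,fx=3,fy=3))
print(arm.read_state()["position"])
E
```

```text
clock: 7.03
position: [520.7, 34.1, 35.3]
ee_rot: [0.902, 0.433, 0.0, -0.0]
contact_force: [-0.4, 1.4, 0.3]
gripper_width: 30.0
clock: 7.28
position: [521.4, 33.4, 35.3]
ee_rot: [0.902, 0.433, 0.0, -0.0]
contact_force: [0.6, 0.1, -0.1]
gripper_width: 30.2
[521.43716152  33.462574    35.3244613 ]
```

View pics/w7.png

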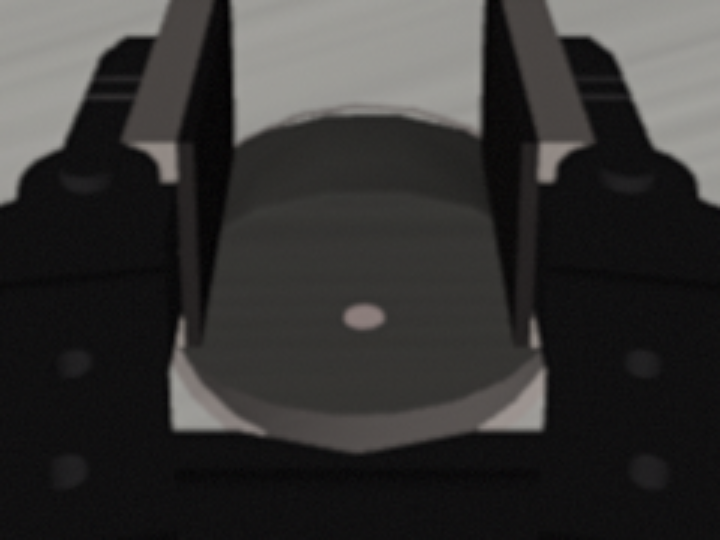

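```bash
for i in 1 2; do python3 -m jog '[{"hand":30,"dx":0,"dy":1,"dz":0,"rx":0,"ry":0,"rz":0},{"hand":30,"dx":0,"dy":0,"dz":0,"rx":0,"ry":0,"rz":0},{"hand":30,"dx":0,"dy":0,"dz":0,"rx":0,"ry":0,"rz":0}]'; done
python3 - <<'E'
from h import *
d=arm.get_image("wrist");cv2.imwrite("pics/w8.png",cv2.resize(d["img"][300:480,200:440,::-1],None,fx=3,fy=3))
print(arm.read_state()["position"])
E
```

```text
clock: 7.58
position: [522.2, 32.7, 35.3]
ee_rot: [0.902, 0.433, -0.0, 0.0]
contact_force: [-0.2, 0.6, -0.6]
gripper_width: 30.1
clock: 7.83
position: [523.0, 32.1, 35.3]
ee_rot: [0.902, 0.433, 0.0, 0.0]
contact_force: [-0.3, 0.6, -1.3]
gripper_width: 29.8
[522.97924417  32.13438738  35.31512943]
```

View pics/w8.png

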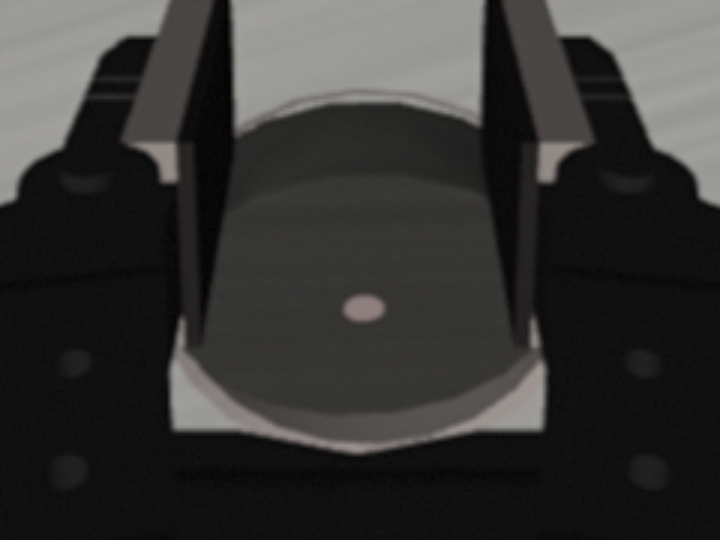

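```bash
python3 -m jog '[{"hand":30,"dx":0,"dy":-5,"dz":0,"rx":0,"ry":0,"rz":0},{"hand":30,"dx":0,"dy":-5,"dz":0,"rx":0,"ry":0,"rz":0},{"hand":30,"dx":0,"dy":-10,"dz":0,"rx":0,"ry":0,"rz":0},{"hand":30,"dx":0,"dy":0,"dz":0,"rx":0,"ry":0,"rz":0},{"hand":30,"dx":0,"dy":0,"dz":0,"rx":0,"ry":0,"rz":0}]'
python3 - <<'E'
from h import *
d=arm.get_image("wrist");cv2.imwrite("pics/w9.png",d["img"][:,:,::-1])
d=arm.get_image("side");cv2.imwrite("pics/s9.png",cv2.resize(d["img"][190:320,215:395,::-1],None,fx=4.4,fy=4.4,interpolation=2))
E
```

```text
clock: 8.3
position: [506.8, 45.1, 35.4]
ee_rot: [0.901, 0.433, -0.0, 0.0]
contact_force: [0.3, 0.7, -0.1]
gripper_width: 30.2
```

View pics/w9.png

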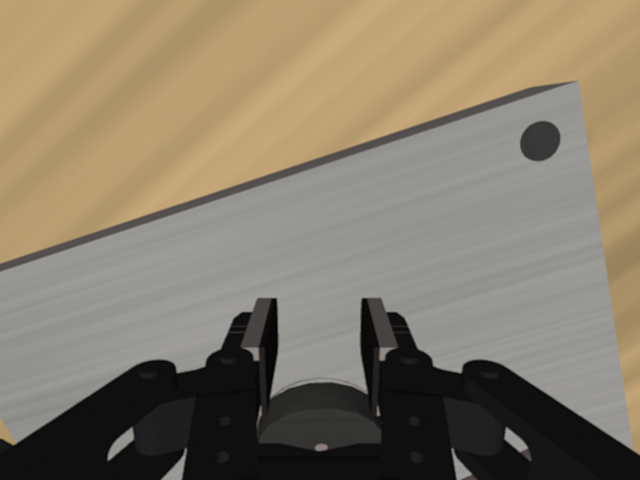

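View pics/s9.png

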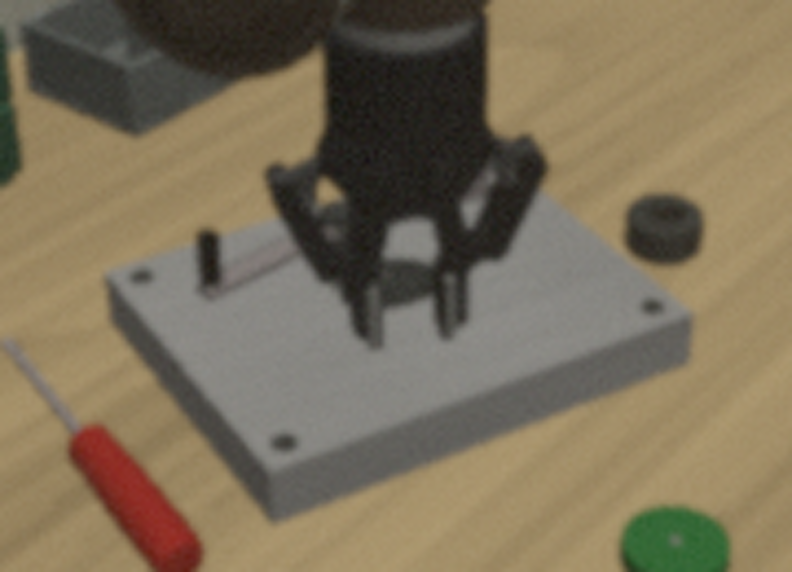

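```bash
python3 -m jog '[{"hand":0,"dx":0,"dy":-8,"dz":-20,"rx":0,"ry":0,"rz":0},{"hand":0,"dx":0,"dy":-8,"dz":-20,"rx":0,"ry":0,"rz":0},{"hand":0,"dx":0,"dy":0,"dz":-20,"rx":0,"ry":0,"rz":0},{"hand":0,"dx":0,"dy":0,"dz":0,"rx":0,"ry":0,"rz":0},{"hand":0,"dx":0,"dy":0,"dz":0,"rx":0,"ry":0,"rz":0}]'
python3 -m jog '[{"hand":0,"dx":0,"dy":0,"dz":0,"rx":0,"ry":0,"rz":0},{"hand":0,"dx":0,"dy":0,"dz":0,"rx":0,"ry":0,"rz":0}]'
python3 - <<'E'
from h import *
print(arm.read_state()["position"])
d=arm.get_image("wrist");cv2.imwrite("pics/w10.png",d["img"][:,:,::-1])
d=arm.get_image("side");cv2.imwrite("pics/s10.png",cv2.resize(d["img"][210:300,245:355,::-1],None,fx=6,fy=6,interpolation=2))
E
```

```text
clock: 8.82
position: [495.7, 55.0, 96.4]
ee_rot: [0.902, 0.433, 0.002, 0.0]
contact_force: [-0.1, -0.4, 0.6]
gripper_width: 0.0
clock: 8.98
position: [494.3, 54.3, 94.3]
ee_rot: [0.902, 0.432, -0.001, -0.0]
contact_force: [-0.2, -0.0, -0.7]
gripper_width: -0.2
[494.26186493  54.32505208  94.33743143]
```

View pics/w10.png

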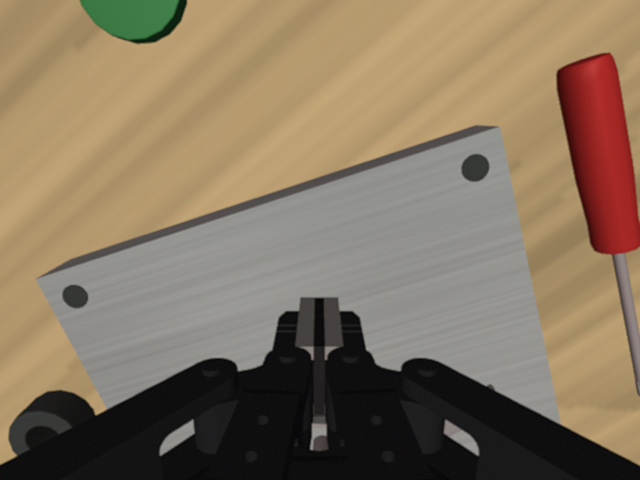

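View pics/s10.png

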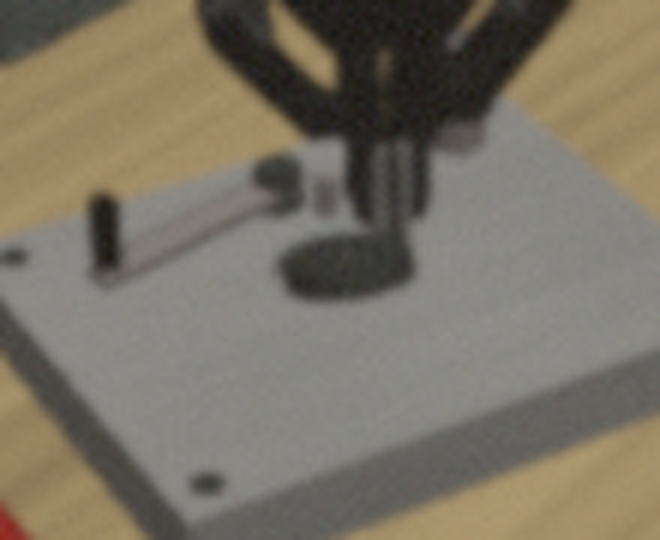

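```bash
python3 -m jog '[{"hand":0,"dx":1,"dy":17,"dz":0,"rx":0,"ry":0,"rz":0},{"hand":0,"dx":0,"dy":17,"dz":0,"rx":0,"ry":0,"rz":0},{"hand":0,"dx":0,"dy":17,"dz":20,"rx":0,"ry":0,"rz":0},{"hand":0,"dx":0,"dy":0,"dz":20,"rx":0,"ry":0,"rz":0},{"hand":0,"dx":0,"dy":0,"dz":0,"rx":0,"ry":0,"rz":0}]'
for i in 1 2; do python3 -m jog '[{"hand":0,"dx":0,"dy":0,"dz":2,"rx":0,"ry":0,"rz":0},{"hand":0,"dx":0,"dy":0,"dz":0,"rx":0,"ry":0,"rz":0},{"hand":0,"dx":0,"dy":0,"dz":0,"rx":0,"ry":0,"rz":0}]';done
```

```text
clock: 9.5
position: [532.7, 22.1, 51.1]
ee_rot: [0.902, 0.432, -0.004, -0.001]
contact_force: [-1.5, -0.6, -0.2]
gripper_width: -0.1
clock: 9.75
position: [535.6, 23.9, 54.1]
ee_rot: [0.901, 0.433, 0.001, 0.0]
contact_force: [0.5, 0.7, 0.6]
gripper_width: 0.3
clock: 10.0
position: [535.4, 23.8, 51.9]
ee_rot: [0.901, 0.433, 0.0, 0.0]
contact_force: [0.4, 0.3, 0.9]
gripper_width: 0.0
```

```bash
python3 -m jog '[{"hand":0,"dx":0,"dy":0,"dz":3,"rx":0,"ry":0,"rz":0},{"hand":0,"dx":0,"dy":0,"dz":3,"rx":0,"ry":0,"rz":0},{"hand":0,"dx":0,"dy":0,"dz":0,"rx":0,"ry":0,"rz":0}]'
for i in 1 2 3 4 5; do python3 -m jog '[{"hand":0,"dx":0,"dy":0,"dz":1.5,"rx":0,"ry":0,"rz":0},{"hand":0,"dx":0,"dy":0,"dz":0,"rx":0,"ry":0,"rz":0}]' | egrep "pos|force";done
```

```text
clock: 10.25
position: [535.5, 23.6, 45.1]
ee_rot: [0.901, 0.433, 0.0, 0.0]
contact_force: [0.6, 1.1, 1.4]
gripper_width: -0.0
position: [535.4, 23.6, 43.8]
contact_force: [-0.5, -0.7, -0.1]
position: [534.7, 23.4, 41.8]
contact_force: [-1.0, -0.1, 0.6]
position: [534.8, 23.5, 40.3]
contact_force: [-0.3, -0.2, -0.7]
position: [535.1, 23.5, 39.0]
contact_force: [0.0, -0.5, -0.1]
position: [535.1, 23.5, 37.5]
contact_force: [0.2, -0.3, -0.1]
```

```bash
for i in 1 2 3; do python3 -m jog '[{"hand":0,"dx":0,"dy":0,"dz":1.2,"rx":0,"ry":0,"rz":0},{"hand":0,"dx":0,"dy":0,"dz":0,"rx":0,"ry":0,"rz":0}]' | egrep "pos|force";done
python3 - <<'E'
from h import *
d=arm.get_image("side");cv2.imwrite("pics/s11.png",cv2.resize(d["img"][210:300,245:355,::-1],None,fx=6,fy=6,interpolation=2))
E
```

```text
position: [535.1, 23.5, 36.4]
contact_force: [-0.6, 0.5, -1.1]
position: [535.2, 23.5, 35.2]
contact_force: [0.1, 0.1, 0.2]
position: [535.2, 23.5, 34.0]
contact_force: [0.6, 0.9, -0.7]
```

View pics/s11.png

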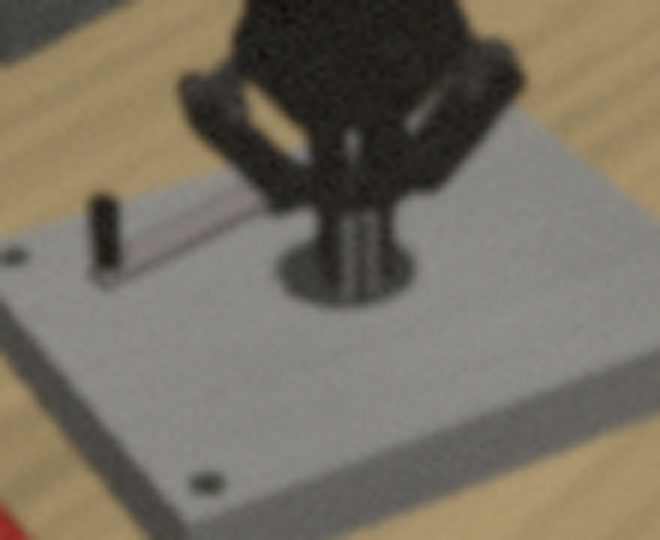

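```bash
for i in 1 2 3; do python3 -m jog '[{"hand":0,"dx":0,"dy":0,"dz":0.8,"rx":0,"ry":0,"rz":0},{"hand":0,"dx":0,"dy":0,"dz":0,"rx":0,"ry":0,"rz":0}]' | egrep "pos|force";done
```

```text
position: [535.2, 23.6, 33.3]
contact_force: [-0.3, 0.1, 0.4]
position: [535.2, 23.5, 32.5]
contact_force: [-0.4, 0.3, 0.2]
position: [535.4, 23.6, 32.1]
contact_force: [-1.4, 0.7, 2.6]
```

```bash
python3 -m jog '[{"hand":0,"dx":0,"dy":0,"dz":-25,"rx":0,"ry":0,"rz":0},{"hand":0,"dx":0,"dy":0,"dz":-35,"rx":0,"ry":0,"rz":0},{"hand":0,"dx":30,"dy":-15,"dz":0,"rx":0,"ry":0,"rz":0},{"hand":0,"dx":30,"dy":-15,"dz":0,"rx":0,"ry":0,"rz":0},{"hand":0,"dx":30,"dy":-15,"dz":0,"rx":0,"ry":0,"rz":0}]'
python3 -m jog '[{"hand":0,"dx":0,"dy":0,"dz":0,"rx":0,"ry":0,"rz":0},{"hand":0,"dx":0,"dy":0,"dz":0,"rx":0,"ry":0,"rz":0},{"hand":0,"dx":0,"dy":0,"dz":0,"rx":0,"ry":0,"rz":0}]'
python3 - <<'E'
from h import *
d=arm.get_image("side");cv2.imwrite("pics/s12.png",cv2.resize(d["img"][200:300,245:375,::-1],None,fx=6,fy=6,interpolation=2))
d=arm.get_image("top");cv2.imwrite("pics/t12.png",cv2.resize(d["img"][170:290,215:400,::-1],None,fx=4,fy=4,interpolation=2))
E
```

```text
clock: 12.55
position: [556.9, 122.8, 92.8]
ee_rot: [0.902, 0.432, 0.001, -0.0]
contact_force: [-0.6, 0.5, -0.2]
gripper_width: -0.5
clock: 12.8
position: [555.9, 121.7, 91.3]
ee_rot: [0.901, 0.433, -0.001, -0.0]
contact_force: [-0.1, 0.1, -0.0]
gripper_width: 0.0
```

View pics/s12.png

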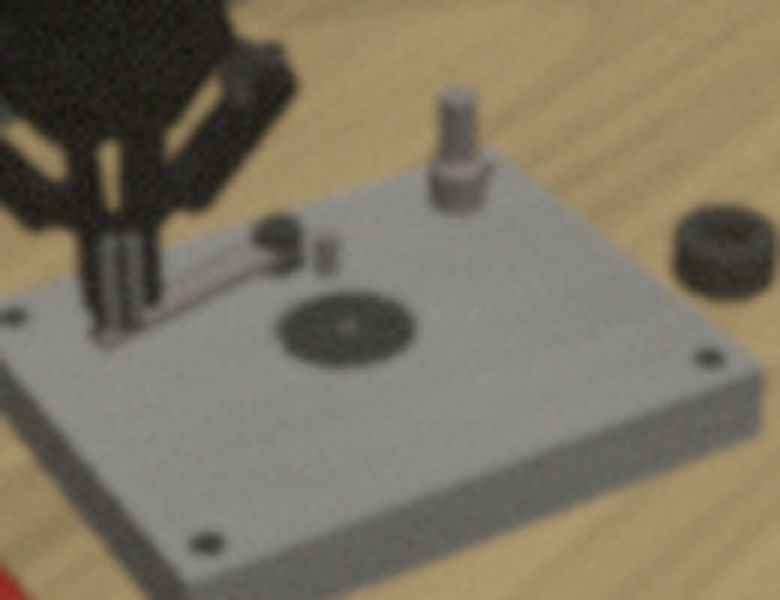

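View pics/t12.png

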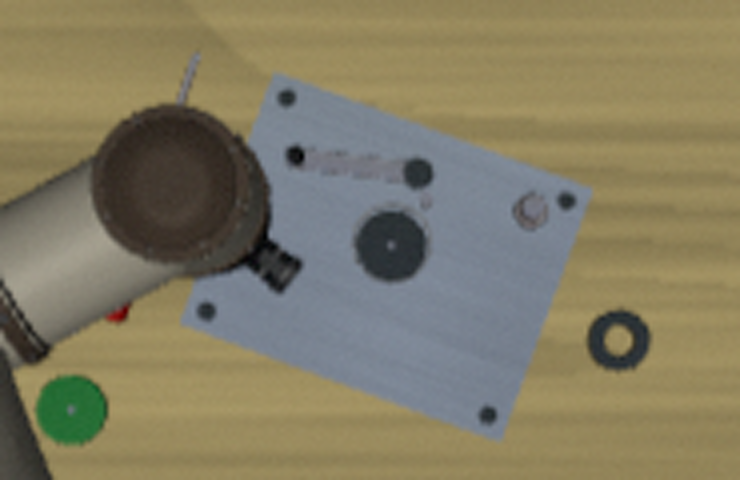

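The blank lies flush in the pocket. In the top crop it's centred at (391,245), and in the side crop no side wall shows.

Next is the keeper. I'll bring the shut fingers to the pin's open side, turn them so the pad face points along the swing, then push along the arc.

```bash
python3 -m jog '[{"hand":0,"dx":3.3,"dy":28.5,"dz":-4,"rx":0,"ry":0,"rz":0},{"hand":0,"dx":3.3,"dy":28.5,"dz":-4,"rx":0,"ry":0,"rz":0},{"hand":0,"dx":3.3,"dy":28.5,"dz":0,"rx":0,"ry":0,"rz":0},{"hand":0,"dx":0,"dy":0,"dz":0,"rx":0,"ry":0,"rz":0.11},{"hand":0,"dx":0,"dy":0,"dz":0,"rx":0,"ry":0,"rz":0.11}]'
python3 -m jog '[{"hand":0,"dx":0,"dy":0,"dz":0,"rx":0,"ry":0,"rz":0.11},{"hand":0,"dx":0,"dy":0,"dz":0,"rx":0,"ry":0,"rz":0.11},{"hand":0,"dx":0,"dy":0,"dz":0,"rx":0,"ry":0,"rz":0.12},{"hand":0,"dx":0,"dy":0,"dz":0,"rx":0,"ry":0,"rz":0.12},{"hand":0,"dx":0,"dy":0,"dz":0,"rx":0,"ry":0,"rz":0.12}]'
python3 -m jog '[{"hand":0,"dx":0,"dy":0,"dz":0,"rx":0,"ry":0,"rz":0.12},{"hand":0,"dx":0,"dy":0,"dz":0,"rx":0,"ry":0,"rz":0.09},{"hand":0,"dx":0,"dy":0,"dz":0,"rx":0,"ry":0,"rz":0},{"hand":0,"dx":0,"dy":0,"dz":0,"rx":0,"ry":0,"rz":0}]'
python3 - <<'E'
from h import *
from scipy.spatial.transform import Rotation as Rn
s=arm.read_state();print(s["position"],s["joints"]);R=Rn.from_quat(s["ee_rot"]).as_matrix();print(np.degrees(np.arctan2(R[1,0],R[0,0])))
d=arm.get_image("top");cv2.imwrite("pics/t13.png",cv2.resize(d["img"][170:290,215:400,::-1],None,fx=4,fy=4,interpolation=2))
d=arm.get_image("side");cv2.imwrite("pics/s13.png",cv2.resize(d["img"][170:300,235:375,::-1],None,fx=4.5,fy=4.5,interpolation=2))
E
```

```text
clock: 13.32
position: [630.1, 73.7, 99.3]
ee_rot: [0.945, 0.327, -0.0, -0.0]
contact_force: [0.3, -0.4, -0.4]
gripper_width: -0.0
clock: 13.73
position: [640.1, 21.3, 91.8]
ee_rot: [0.994, 0.097, -0.005, -0.058]
contact_force: [0.7, -0.7, -1.2]
gripper_width: 0.2
clock: 14.07
position: [637.5, -16.8, 79.1]
ee_rot: [0.995, 0.025, -0.009, -0.093]
contact_force: [-0.4, -0.7, 0.8]
gripper_width: -0.0
[637.53150724 -16.80963479  79.05735509] [ 0.13204934  0.56138034 -0.03748564 -0.22485483 -0.98127744 -3.09619041]
3.0006297087904983
```

View pics/s13.png

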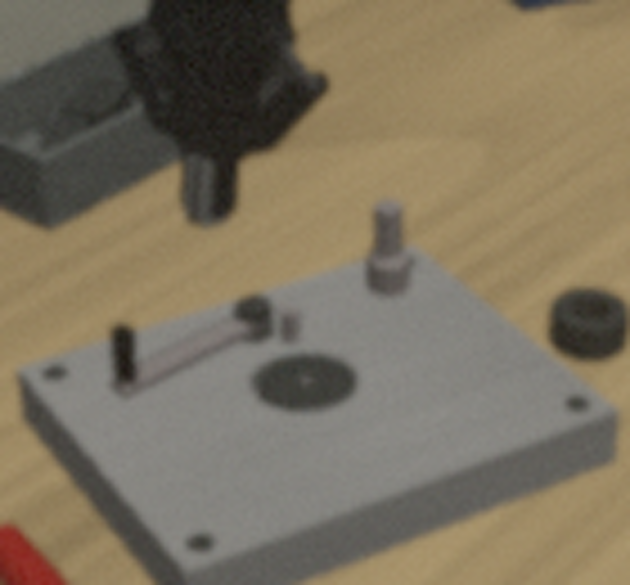

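The last joint hit its range limit, and the hand tilted and drifted without touching anything. I'll turn the other way and push with the opposite pad face.

```bash
cat >> h.py <<'E'
from scipy.spatial.transform import Rotation as Rn
def goto(pos,ang):
    s=arm.read_state();p=np.array(s["position"]);Q=Rn.from_quat(s["ee_rot"]);a=np.radians(ang)
    x=np.array([np.cos(a),np.sin(a),0]);z=np.array([0,0,-1.]);G=Rn.from_matrix(np.c_[x,np.cross(z,x),z])
    print("pos",p.round(1),"xang",np.degrees(np.arctan2(*Q.as_matrix()[1::-1,0])).round(1),"tool shift",Q.inv().apply(np.array(pos)-p).round(1),"rotvec",(Q.inv()*G).as_rotvec().round(3),"j",np.round(s["joints"],2))
E
python3 -c "
from h import *
goto((637.5,-16.8,120),3)
goto((637.5,-16.8,120),40)"
```

```text
pos [638.  -14.6  79.7] xang 3.2 tool shift [ -1.1  -5.3 -40. ] rotvec [-0.186  0.011  0.003] j [ 0.14  0.56 -0.04 -0.22 -0.98 -3.1 ]
pos [638.  -14.6  79.7] xang 3.2 tool shift [ -1.1  -5.3 -40. ] rotvec [-0.183 -0.049 -0.641] j [ 0.14  0.56 -0.04 -0.22 -0.98 -3.1 ]
```

```bash
python3 -m jog '[{"hand":0,"dx":0,"dy":0,"dz":-15,"rx":0,"ry":0,"rz":0},{"hand":0,"dx":0,"dy":0,"dz":-15,"rx":-0.03,"ry":-0.008,"rz":-0.107},{"hand":0,"dx":0,"dy":0,"dz":0,"rx":-0.03,"ry":-0.008,"rz":-0.107},{"hand":0,"dx":0,"dy":0,"dz":0,"rx":-0.03,"ry":-0.008,"rz":-0.107},{"hand":0,"dx":0,"dy":0,"dz":0,"rx":-0.03,"ry":-0.008,"rz":-0.107}]'
python3 -m jog '[{"hand":0,"dx":0,"dy":0,"dz":0,"rx":-0.03,"ry":-0.008,"rz":-0.107},{"hand":0,"dx":0,"dy":0,"dz":0,"rx":-0.03,"ry":-0.008,"rz":-0.107},{"hand":0,"dx":0,"dy":0,"dz":0,"rx":0,"ry":0,"rz":0},{"hand":0,"dx":0,"dy":0,"dz":0,"rx":0,"ry":0,"rz":0}]'
python3 -c "
from h import *
goto((629,76,115),40)"
```

```text
clock: 14.58
position: [639.2, -19.1, 109.8]
ee_rot: [0.969, 0.244, -0.001, -0.032]
contact_force: [-0.4, -0.1, 0.1]
gripper_width: -0.1
clock: 14.92
position: [638.5, -18.9, 109.2]
ee_rot: [0.939, 0.343, 0.001, -0.002]
contact_force: [-0.2, 0.0, 0.8]
gripper_width: 0.1
pos [638.5 -18.9 109.2] xang 40.1 tool shift [ 53.9 -78.8  -5.3] rotvec [-0.004 -0.003  0.002] j [ 0.22  0.51 -0.11 -0.01 -0.95 -2.66]
```

```bash
python3 -m jog '[{"hand":0,"dx":18,"dy":-26,"dz":-2,"rx":0,"ry":0,"rz":0},{"hand":0,"dx":18,"dy":-26,"dz":-2,"rx":0,"ry":0,"rz":0},{"hand":0,"dx":18,"dy":-27,"dz":-1,"rx":-0.004,"ry":-0.003,"rz":0},{"hand":0,"dx":0,"dy":0,"dz":0,"rx":0,"ry":0,"rz":-0.122},{"hand":0,"dx":0,"dy":0,"dz":0,"rx":0,"ry":0,"rz":-0.122}]'
for i in 1 2 3; do python3 -m jog '[{"hand":0,"dx":0,"dy":0,"dz":0,"rx":0,"ry":0,"rz":-0.122},{"hand":0,"dx":0,"dy":0,"dz":0,"rx":0,"ry":0,"rz":-0.122},{"hand":0,"dx":0,"dy":0,"dz":0,"rx":0,"ry":0,"rz":-0.122},{"hand":0,"dx":0,"dy":0,"dz":0,"rx":0,"ry":0,"rz":-0.122},{"hand":0,"dx":0,"dy":0,"dz":0,"rx":0,"ry":0,"rz":-0.122}]'|grep pos;done
python3 -m jog '[{"hand":0,"dx":0,"dy":0,"dz":0,"rx":0,"ry":0,"rz":-0.122},{"hand":0,"dx":0,"dy":0,"dz":0,"rx":0,"ry":0,"rz":-0.122},{"hand":0,"dx":0,"dy":0,"dz":0,"rx":0,"ry":0,"rz":0},{"hand":0,"dx":0,"dy":0,"dz":0,"rx":0,"ry":0,"rz":0}]'
python3 - <<'E'
from h import *
goto((629,76,54),173)
d=arm.get_image("top");cv2.imwrite("pics/t14.png",cv2.resize(d["img"][170:290,215:400,::-1],None,fx=4,fy=4,interpolation=2))
d=arm.get_image("wrist");cv2.imwrite("pics/w14.png",d["img"][:,:,::-1])
E
```

```text
clock: 15.33
position: [629.3, 77.2, 114.8]
ee_rot: [0.889, 0.458, 0.001, -0.0]
contact_force: [-0.6, -0.6, -0.1]
gripper_width: -0.1
position: [629.4, 75.0, 114.6]
position: [629.4, 75.0, 114.5]
position: [629.4, 75.0, 114.6]
clock: 16.92
position: [629.4, 74.9, 114.5]
ee_rot: [0.064, 0.998, 0.0, 0.0]
contact_force: [-0.8, 0.4, 0.2]
gripper_width: -0.2
pos [629.4  74.9 114.5] xang 172.7 tool shift [ 0.6  1.  60.5] rotvec [ 0.     0.    -0.006] j [ 0.37  0.5  -0.12 -0.   -0.95 -0.5 ]
```

View pics/w14.png

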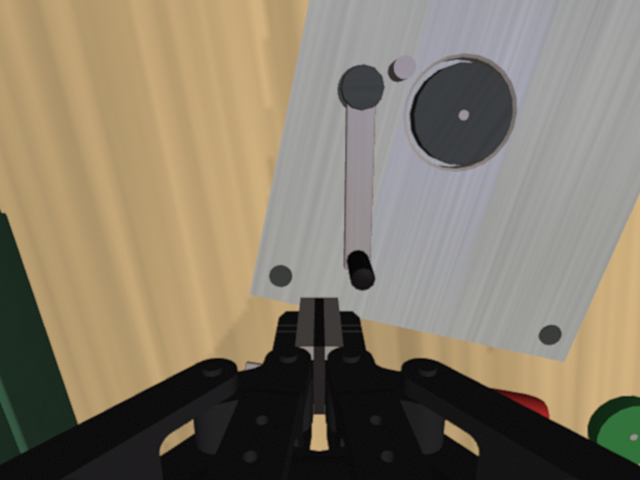

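```bash
python3 - <<'E'
from h import *
s=arm.read_state();p=np.array(s["position"]);R=Rn.from_quat(s["ee_rot"]).as_matrix()
d=arm.get_image("wrist")
for n,uv,z in(("pintop",(362,279),72),("bolt",(360.5,85),49),("blank",(463.5,115),32)):
    a=wtool(d,uv,p[2]-z);print(n,a.round(1),(p+R@a).round(1))
E
```

```text
pintop [20.8  0.9 42.4] [608.8  78.3  72. ]
bolt [ 19.9 -85.1  65.4] [598.8  -7.   49. ]
blank [ 73.8 -72.   82.4] [547.   12.8  32. ]
```

```bash
python3 -m jog '[{"hand":0,"dx":0,"dy":1,"dz":20,"rx":0,"ry":0,"rz":0},{"hand":0,"dx":0,"dy":0,"dz":20,"rx":0,"ry":0,"rz":0},{"hand":0,"dx":0,"dy":0,"dz":20,"rx":0,"ry":0,"rz":0},{"hand":0,"dx":0,"dy":0,"dz":0,"rx":0,"ry":0,"rz":0},{"hand":0,"dx":0,"dy":0,"dz":0,"rx":0,"ry":0,"rz":0}]'
python3 - <<'E'
from h import *
goto((629,76,53),173)
d=arm.get_image("side");cv2.imwrite("pics/s15.png",cv2.resize(d["img"][170:300,235:375,::-1],None,fx=4.5,fy=4.5,interpolation=2))
d=arm.get_image("wrist");cv2.imwrite("pics/w15.png",d["img"][:,:,::-1])
E
```

```text
clock: 17.48
position: [628.9, 75.5, 53.6]
ee_rot: [0.062, 0.998, -0.001, -0.001]
contact_force: [0.2, -0.4, 0.5]
gripper_width: 0.2
pos [628.9  75.5  53.6] xang 172.9 tool shift [-0.   0.5  0.6] rotvec [-0.001 -0.002 -0.002] j [ 0.37  0.57 -0.18  0.   -0.83 -0.5 ]
```

View pics/s15.png

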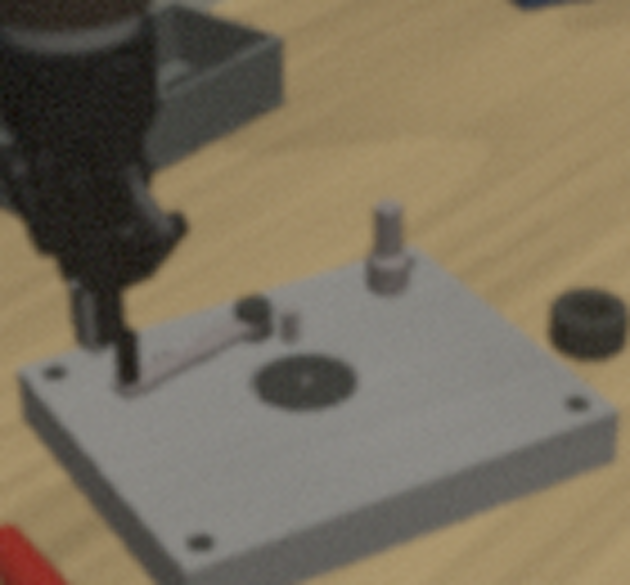

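View pics/w15.png

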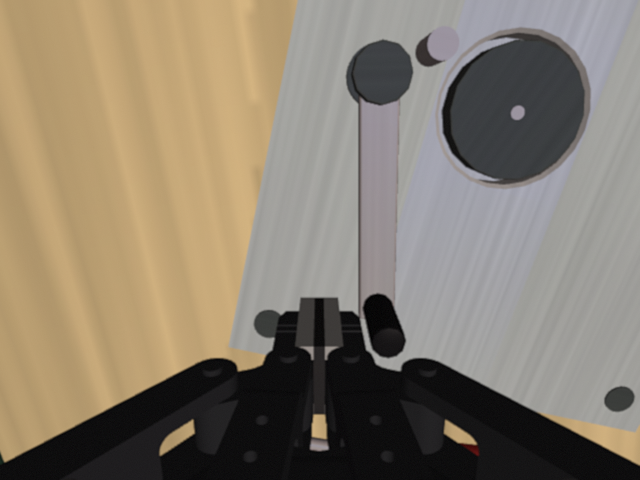

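```bash
python3 -m jog '[{"hand":0,"dx":7,"dy":0,"dz":0,"rx":0,"ry":0,"rz":0},{"hand":0,"dx":8.5,"dy":0.8,"dz":0,"rx":0,"ry":0,"rz":-0.1},{"hand":0,"dx":8.5,"dy":0.8,"dz":0,"rx":0,"ry":0,"rz":-0.1},{"hand":0,"dx":8.5,"dy":0.8,"dz":0,"rx":0,"ry":0,"rz":-0.1},{"hand":0,"dx":0,"dy":0,"dz":0,"rx":0,"ry":0,"rz":0}]'
python3 - <<'E'
from h import *
s=arm.read_state();p=np.array(s["position"]);R=Rn.from_quat(s["ee_rot"]).as_matrix()
d=arm.get_image("wrist");cv2.imwrite("pics/w16.png",d["img"][:,:,::-1])
E
```

```text
clock: 18.0
position: [596.1, 80.0, 55.8]
ee_rot: [-0.089, 0.996, 0.0, 0.001]
contact_force: [0.1, 0.1, 0.0]
gripper_width: -0.4
```

View pics/w16.png

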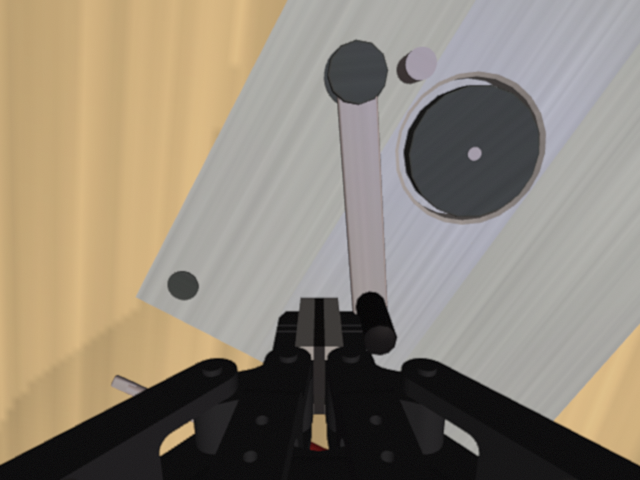

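```bash
python3 -m jog '[{"hand":0,"dx":8.5,"dy":0.8,"dz":1,"rx":0,"ry":0,"rz":-0.1},{"hand":0,"dx":8.5,"dy":0.8,"dz":1,"rx":0,"ry":0,"rz":-0.1},{"hand":0,"dx":8.5,"dy":0.8,"dz":0,"rx":0,"ry":0,"rz":-0.1},{"hand":0,"dx":8.5,"dy":0.8,"dz":0,"rx":0,"ry":0,"rz":-0.1},{"hand":0,"dx":0,"dy":0,"dz":0,"rx":0,"ry":0,"rz":0}]'
python3 - <<'E'
from h import *
d=arm.get_image("wrist");cv2.imwrite("pics/w17.png",d["img"][:,:,::-1]);print(arm.read_state()["joints"])
E
```

```text
clock: 18.47
position: [563.5, 71.6, 53.1]
ee_rot: [-0.284, 0.959, -0.0, 0.0]
contact_force: [-0.9, 0.6, 0.2]
gripper_width: 0.1
[ 4.11507855e-01  4.79436697e-01 -3.50149122e-01  6.33687382e-04
 -7.40204976e-01  1.60345313e-01]
```

View pics/w17.png

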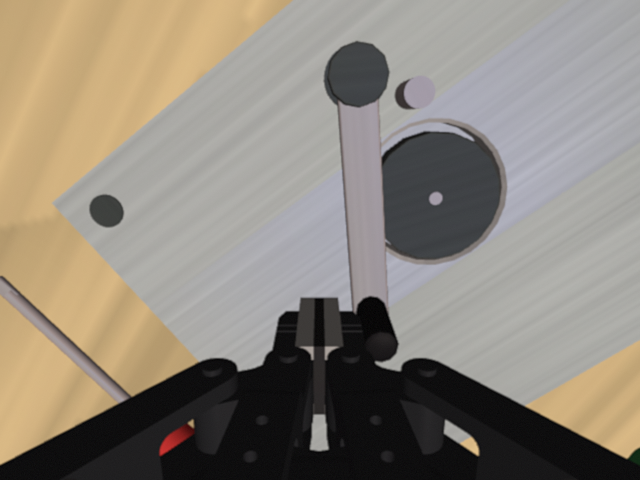

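```bash
python3 -m jog '[{"hand":0,"dx":8.5,"dy":0.8,"dz":0,"rx":0,"ry":0,"rz":-0.1},{"hand":0,"dx":8.5,"dy":0.8,"dz":0,"rx":0,"ry":0,"rz":-0.1},{"hand":0,"dx":8.5,"dy":0.8,"dz":0,"rx":0,"ry":0,"rz":-0.1},{"hand":0,"dx":8.5,"dy":0.8,"dz":0,"rx":0,"ry":0,"rz":-0.1},{"hand":0,"dx":0,"dy":0,"dz":0,"rx":0,"ry":0,"rz":0}]'
python3 - <<'E'
from h import *
d=arm.get_image("wrist");cv2.imwrite("pics/w18.png",d["img"][:,:,::-1])
E
```

```text
clock: 18.93
position: [536.5, 51.3, 52.6]
ee_rot: [-0.468, 0.884, -0.0, 0.0]
contact_force: [-0.2, -0.6, 0.2]
gripper_width: -0.4
```

View pics/w18.png

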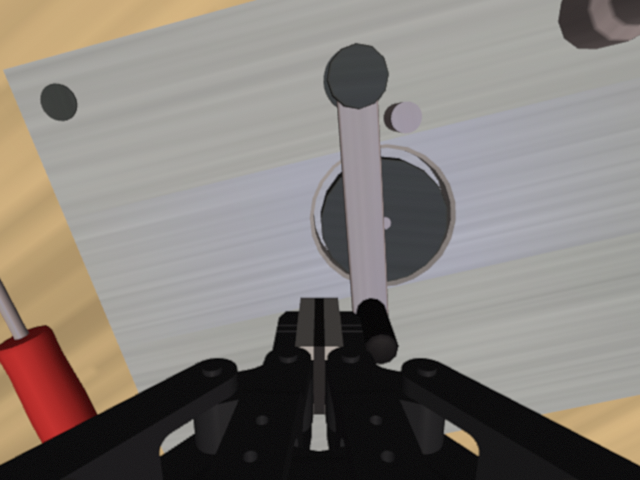

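```bash
python3 -m jog '[{"hand":0,"dx":7,"dy":0.6,"dz":0,"rx":0,"ry":0,"rz":-0.08},{"hand":0,"dx":7,"dy":0.6,"dz":0,"rx":0,"ry":0,"rz":-0.08},{"hand":0,"dx":0,"dy":0,"dz":0,"rx":0,"ry":0,"rz":0}]'|egrep "pos|force"
for i in 1 2 3; do python3 -m jog '[{"hand":0,"dx":2,"dy":0.2,"dz":0,"rx":0,"ry":0,"rz":-0.024},{"hand":0,"dx":0,"dy":0,"dz":0,"rx":0,"ry":0,"rz":0}]'|egrep "pos|force";done
python3 - <<'E'
from h import *
d=arm.get_image("wrist");cv2.imwrite("pics/w19.png",d["img"][:,:,::-1])
E
```

```text
position: [529.3, 40.7, 52.7]
contact_force: [0.0, 0.1, 0.5]
position: [529.0, 40.4, 52.7]
contact_force: [0.5, 5.0, -0.4]
position: [528.8, 40.2, 52.8]
contact_force: [-0.1, 12.2, 0.0]
position: [528.5, 40.1, 52.9]
contact_force: [-1.5, 17.2, -0.9]
```

View pics/w19.png

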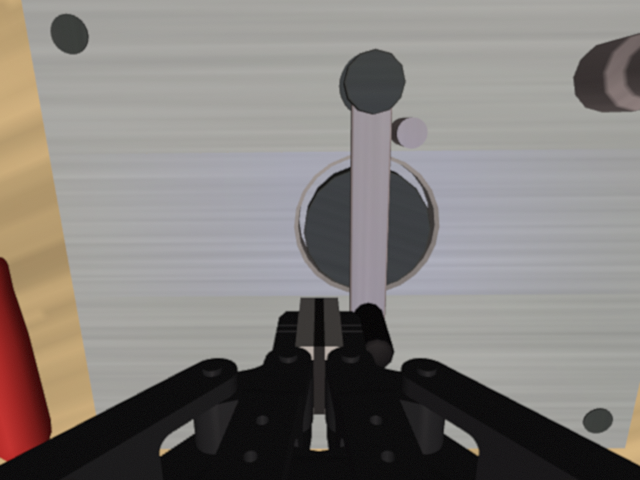

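The strap is against its stop: the force climbed to 17 N with no further motion. I'll back off and lift clear.

```bash
python3 -m jog '[{"hand":0,"dx":-6,"dy":0,"dz":0,"rx":0,"ry":0,"rz":0},{"hand":0,"dx":-10,"dy":0,"dz":0,"rx":0,"ry":0,"rz":0},{"hand":0,"dx":0,"dy":0,"dz":-30,"rx":0,"ry":0,"rz":0},{"hand":0,"dx":0,"dy":0,"dz":-35,"rx":0,"ry":0,"rz":0},{"hand":0,"dx":0,"dy":0,"dz":-35,"rx":0,"ry":0,"rz":0}]'
python3 -m jog '[{"hand":0,"dx":-35,"dy":0,"dz":-15,"rx":0,"ry":0,"rz":0},{"hand":0,"dx":-35,"dy":0,"dz":-15,"rx":0,"ry":0,"rz":0},{"hand":0,"dx":-35,"dy":0,"dz":0,"rx":0,"ry":0,"rz":0},{"hand":0,"dx":-35,"dy":0,"dz":0,"rx":0,"ry":0,"rz":0},{"hand":0,"dx":0,"dy":0,"dz":0,"rx":0,"ry":0,"rz":0}]'
python3 - <<'E'
from h import *
d=arm.get_image("top");cv2.imwrite("pics/t20.png",cv2.resize(d["img"][170:290,215:400,::-1],None,fx=4,fy=4,interpolation=2));cv2.imwrite("pics/t20f.png",d["img"][:,:,::-1])
d=arm.get_image("side");cv2.imwrite("pics/s20.png",cv2.resize(d["img"][190:320,215:395,::-1],None,fx=4.4,fy=4.4,interpolation=2))
E
```

```text
clock: 20.2
position: [530.7, 50.3, 152.7]
ee_rot: [-0.567, 0.824, -0.0, -0.002]
contact_force: [1.9, 0.9, 0.0]
gripper_width: -0.3
clock: 20.62
position: [583.1, 186.2, 182.1]
ee_rot: [-0.568, 0.823, -0.001, 0.001]
contact_force: [0.7, -0.1, -0.4]
gripper_width: 0.3
```

View pics/t20.png

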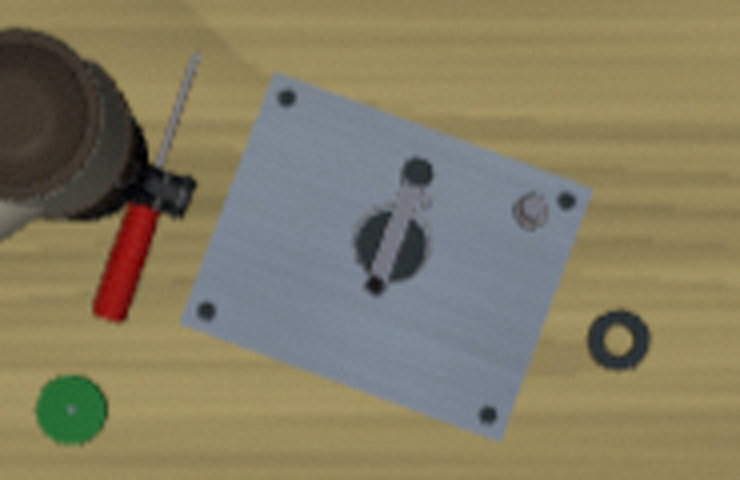

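View pics/s20.png

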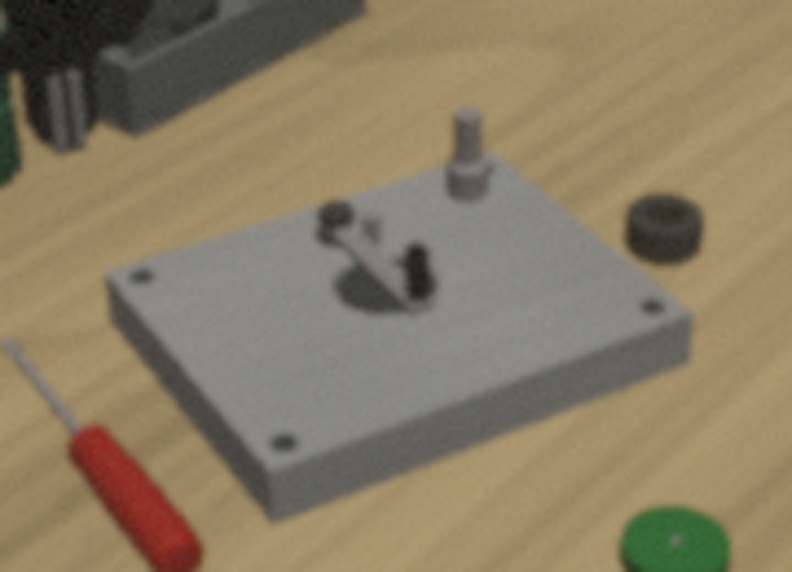

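```bash
python3 - <<'E'
from h import *
d=arm.get_image("top");a=ray(d,(308.8,241.3),72);b=ray(d,(319.1,212.9),49);v=b-a;print(a,b,np.arctan2(v[1],v[0]),"jig yaw -0.358")
x=cv2.imread("pics/top0.png").astype(int);y=d["img"][:,:,::-1].astype(int)
m=(abs(x-y).sum(2)>60).astype(np.uint8);m=cv2.morphologyEx(m,cv2.MORPH_OPEN,np.ones((3,3)))
n,l,st,c=cv2.connectedComponentsWithStats(m);print([s.tolist() for s in st[1:] if s[4]>8])
E
python3 -c "
from bench import arm;s=arm.read_state();print(s['position'],s['contact_force'],s['clock']);print(arm.job_done())"
```

```text
[513.86791123  23.92599615  72.        ] [593.91616697  -4.41919396  49.        ] -0.34032384159169027 jig yaw -0.358
[[139, 178, 132, 238, 10663], [286, 206, 6, 6, 33], [304, 222, 9, 14, 86], [121, 224, 34, 27, 253], [206, 224, 18, 11, 82], [312, 225, 10, 16, 101], [306, 238, 5, 6, 26], [287, 243, 18, 19, 274], [122, 251, 21, 22, 192], [206, 266, 434, 192, 15553], [549, 289, 15, 10, 91], [574, 315, 4, 4, 16], [560, 325, 3, 3, 9], [564, 325, 6, 3, 18], [503, 363, 3, 3, 9], [625, 374, 4, 3, 12], [605, 385, 3, 3, 9], [260, 409, 3, 4, 12], [224, 408, 131, 72, 2992], [371, 417, 17, 14, 124], [141, 419, 89, 61, 2083], [479, 427, 8, 9, 38], [355, 431, 40, 42, 399], [402, 454, 5, 3, 15], [458, 456, 4, 4, 14], [408, 459, 4, 4, 16], [442, 464, 22, 16, 219], [412, 467, 11, 6, 54], [410, 474, 27, 6, 129]]
[580.24965574 181.16841027 181.44963943] [ 0.60259959 -0.34578729  0.31559723] 20.7667
the job is handed in; nothing more can be done
None
```

The blank is in its pocket, flush with the jig face, and the keeper strap is closed over it against its stop. I handed the job in at about 20.8 s with the hand clear; no verdict was reported.

- **Blank:** I slid it with two slightly open fingertips until its front edge dropped into the pocket. It stayed tilted there with its rear edge up, so I lowered the shut fingertips onto that rear edge. They first met resistance level with the jig face, about 2.6 N. The side and wrist pictures then showed it flat in the pocket.
- **Keeper:** I pushed its pin round the arc until the force rose to 17 N with no further movement. The last pictures show the strap across the middle of the blank, beside the stop pin. Measured from above, it is within about 0.02 rad of fully closed, which is within the measuring error.
- **Wrist limit:** On my first approach to the keeper pin, the last joint reached the end of its range. The hand tilted and drifted over the jig, but no contact force showed. I turned it the other way and carried on.
- **Bystanders:** The plug gauge, collar and screwdriver look unmoved in the last pictures. A before/after comparison from above also showed changes near the grease tin and around the arm. I took these for the arm and its shadow, since no contact was felt there, but I didn't check the tin, the bottle or the green discs individually.

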